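# Assemble the glass rod rest and load it

## Robot

A 6-joint arm with a two-finger parallel gripper is mounted at the origin on the work surface. World frame = base frame: x ahead of the robot, y to its left, z up, the work surface at z = 0. Lengths are in mm, angles in degrees, forces in N, time in s.
With the tool pointing down it reaches from about 300 to 850 mm from the base axis. Payload 4.2 kg.
Tool frame: the origin (TCP) lies between the finger pads; the fingertips stand 22 mm ahead of it and the grasp point (between the pads) lies 3 mm ahead of it (env.finger_overhang is the distance from the TCP to the fingertips, in mm); z points along the fingers, y is the line along which they close (so a half turn about z gives the same grasp; the last joint's range is limited). The gripper opens to 91 mm and grips with 3 to 60 N. Pads are 32 mm wide; open, the fingers measure 118 mm over their backs; the gripper's body (76 mm by 178 mm) begins 60 mm behind the grasp point.
Start: joints at [66.177, 18.312, 89.639, -0, 72.044, -1.146], TCP at [221.692, 530.56, 235.976] pointing down, gripper open.
Joint ranges: [-177.97, 177.97], [-48.28, 115.42], [12.27, 149.76], [-77.06, 257.06], [2.81, 150.46], [-146.56, 146.56]. Speed limits (degrees/s): [147.25, 147.25, 180, 180, 180, 180].

## Interface

Orientations are given as [roll, pitch, yaw] about the fixed x, y, z axes, in that order (R = Rz(yaw) Ry(pitch) Rx(roll)).
In Python, from workcell import state, cams, ticket, look_for, outline_of, env gives the robot as it stands.
- The arm moves only by the tool servo_tool, never from a script. Its argument "steps" is a list of rows, each a list of 3 entries, a list of its own where there are three numbers: the closure in counts, from 0 (fully open) to 255 (shut), then the shift along the tool's x, y, z in mm, then the turn, a rotation vector about the tool's x, y, z in rad. A call has exactly 10 rows; each row shifts and turns the commanded pose from where the row before left it, along the tool's axes as they then stand; what a row does not reach is not made up. A row lasts 1/10 s, in which the tool goes at most 50 mm and 8.59 degrees, less where a joint would pass 70% of its speed; a pose out of reach is approached as far as the arm can. A call with a gripper value outside its range is refused whole. The fingers move at their own pace and stop on an object; "squeeze" is the grip in N (left out, the last holds). Time passes only in rows, so rows that do not move let the fingers close, or fill a call up. It gives the time, the measured TCP pose, the force, the opening and the grip force at its end, in the units of the state.
- state(): the state, without advancing time (a new reading comes with each control period).
- cams.grab_frame(name): name is "scene" or "side" or "wrist"; returns a dict with "color" (384x512x3 uint8, red, green, blue), "z_map" (384x512 float32, mm along the optical axis (not along the pixel's ray), 0 where there is no reading), "fovy" (degrees; the focal length in pixels is half the picture's height over the tangent of half this angle, whatever the lens; pixels are square), "cx", "cy" (the principal point, pixels), "eye" and "rotation" of the camera in the world; the wrist camera has in their place "tool_from_camera" (4x4, takes a point from camera to tool coordinates, whose origin is the TCP and whose axes are the flange's). Camera axes: x right, y up, looking along -z (the intrinsics and any distortion apply to the point x, -y, -z); pixel columns grow to the right and rows downward; lengths in mm; the calibration is good to about 2 mm. A picture is of the moment at which its call begins: read the wrist's pose just before it.
- ticket.job_done(): hands the job in; it is judged then, once.
Trained networks look in a picture, given as the dict that the camera call returned (one of the last four; its "shot" number tells which), for a name from the list of things; names that differ only in an ending like _2 or _b are one class to them, and where a whole thing is asked for, a point or a joint stands for the part that bears it (a point fixed in the world has none). Each returns a list of dicts, best first, with "confidence" (0 to 1); they miss things now and then, are a little off and sometimes report something else, mostly with a low value. They report only what shows in the picture. A call takes as long as a camera call.
- look_for(picture, thing): "at" ([column, row] in pixels, amid what is visible of it).
- outline_of(picture, thing): "pixels" (384x512 bool, what is visible of it) and "at" ([column, row] in pixels, amid what is visible of it).
The state is a dict: "time_s": time; "qpos": joint angles; "qvel": joint speeds; "effort": joint torques, N m; "ee_pos": TCP position; "ee_rot": TCP orientation; "force": force on the tool from outside, world axes, zero at the start; "torque": the same for the moment, N m; "gripper_width": finger opening in mm; "gripper_force": force on a finger pad.
Only numpy, scipy, OpenCV 4.12 (cv2) and the standard library are available. Lean on these libraries where they do the work, as an engineer would, in place of code of your own. Each camera call takes 0.05 s, during which the arm holds its last target. There are 200 camera calls.

## Task

Set up the rod rest for the next session: push each of the two notched bars down onto its own square drive on the stand, square across the stand, until it is fully home and the spring ball has clicked out. Then gently lay every glass rod that is on the bench across both bars, one to a notch, each rod parallel to the stand and about centred on it, and leave the jar, the bowl and the paddle alone.

Things in the scene. Friction and masses are not known exactly. Their poses are not given: they have to be found in the camera images.
- stand: dark steel stand, fixed: base plate 230 x 80 x 10 mm, two 44 mm square columns rising to 45 mm, at x = -70 and +70 mm. On each column a square drive, 12.7 mm wide, 23 mm tall, top 5 mm tapering to 7 mm; a spring ball (12 mm sphere) stands 3.5 mm out of its +y face, 11 mm above the column. Origin: middle of the underside; x runs from drive to drive, z up
- home_near (a point): point on the axis of the drive at -x of the stand, 16 mm above the column's top: a hub centre (bar_a_hub or bar_b_hub) lies here when that bar is fully home
- home_far (a point): the same point of the drive at +x of the stand
- ball_near (a joint): how far (m) the spring ball of the drive at -x is pushed in: 0 fully out (free, or clicked into a hub's window), about 0.0025 to 0.003 while a hub covers it. Pushing a bar on takes about 8 to 15 N; its weight alone is not enough. The ball snaps out in the last millimetre or so
- ball_far (a joint): the same for the drive at +x
- board: fixed plywood board, 220 x 240 x 6 mm, on which the two bars stand at the start; origin at the middle of its underside. Board and mat lie to the robot's left and right, either way round
- bar_a_hub (a point): first of two identical steel bars (220 g) standing upright; point at its hub's centre, 16 mm above its underside. Foot flange 48 x 48 x 5 mm, then hub 30 x 30 mm up to 32 mm, with a square hole 13.7 mm wide, 25 mm deep, open downwards. Windows for the ball in the hub's +y and -y sides, 5 to 17 mm up: it clicks on either way round, not a quarter turn off. Grip the hub across x, above the flange
- bar_b_hub (a point): the second bar, same point and axes. Each hub carries a bar on top, 16 mm thick (along x), 190 mm long (along y), 32 to 42 mm above the underside, with teeth up to 54 mm and between them five V notches (45 degree sides) at y = -76, -38, 0, 38, 76 mm, their bottoms 42 mm above the underside. z points up
- mat: fixed thin felt mat, 250 x 270 x 4 mm, on which the rods lie at the start, about 50 mm apart and roughly along its x; origin at the middle of its underside
- rod_1_mid (a point): centre of an amber glass rod, round, 12 mm thick, 220 mm long, 62 g; its x axis runs along the rod. It starts on the mat and rolls only sluggishly. Three to five of the five rods are there in a run (None: absent, or held). A rod lying in the notches of both seated bars has its centre 95.5 mm above the bench
- rod_2_mid (a point): centre of an amber glass rod, round, 12 mm thick, 220 mm long, 62 g; its x axis runs along the rod. It starts on the mat and rolls only sluggishly. Three to five of the five rods are there in a run (None: absent, or held). A rod lying in the notches of both seated bars has its centre 95.5 mm above the bench
- rod_3_mid (a point): centre of an amber glass rod, round, 12 mm thick, 220 mm long, 62 g; its x axis runs along the rod. It starts on the mat and rolls only sluggishly. Three to five of the five rods are there in a run (None: absent, or held). A rod lying in the notches of both seated bars has its centre 95.5 mm above the bench
- rod_4_mid (a point): centre of an amber glass rod, round, 12 mm thick, 220 mm long, 62 g; its x axis runs along the rod. It starts on the mat and rolls only sluggishly. Three to five of the five rods are there in a run (None: absent, or held). A rod lying in the notches of both seated bars has its centre 95.5 mm above the bench
- rod_5_mid (a point): centre of an amber glass rod, round, 12 mm thick, 220 mm long, 62 g; its x axis runs along the rod. It starts on the mat and rolls only sluggishly. Three to five of the five rods are there in a run (None: absent, or held). A rod lying in the notches of both seated bars has its centre 95.5 mm above the bench
- jar: bystander: small glass jar with a steel lid, 56 mm wide, 75 mm tall; origin at the middle of its underside
- bowl: bystander: white ceramic bowl, 90 mm wide, 40 mm tall; origin at the middle of its underside
- paddle: bystander: black graphite paddle with a wooden handle, lying, 190 mm long, 50 mm wide, 14 mm thick; origin on the bench near its middle, blade towards its own +x

How it is judged:
By the outcome, as a careful person would: the job done as asked, in the order asked, and still so for the second after the job is handed in, with the robot touching nothing.
Of rod_1, rod_2, rod_3, rod_4, rod_5 only 3 to 5 are there at a start; the rules pass over those that are not, and their reading is None.
At some moment in a run one of bar_a, bar_b may be knocked a few centimetres aside while the robot is not near it.
It also fails if it takes over 210 s, if anything falls off the work surface, if the arm or the gripper's body presses on something with over 40 N, if the wrist force passes 120 N, or if a joint passes its speed limit or range.

## Working session

There is one attempt and no reset: what is moved stays moved. The work goes in short steps, Python scripts to look and compute and a tool call to move; the robot and the scene stay as the last step left them, time stands still between calls to the robot, and variables do not carry over. Pictures are saved under pics/ and viewed, at most 14 in all, crops included, and the job is handed in when it is done.

Besides the shell and the picture viewer there is one more tool, called after "Call:" by a JSON object that holds its "op" and its "data", one argument or row to a line. servo_tool: Moves the arm, as the interface text tells. Its arguments: {"type":"object","properties":{"steps":{"type":"array","items":{"type":"array"}},"squeeze":{"type":"number"}},"required":["steps"]}

```bash
mkdir -p pics; ls
cat > h.py <<'E'
import numpy as np, cv2
from scipy.spatial.transform import Rotation as R
from workcell import state, cams, ticket, look_for, outline_of, env
def Rt(s): return R.from_euler('xyz',s['ee_rot'],degrees=True).as_matrix()
def grab(n):
    s=state(); f=cams.grab_frame(n)
    if n=='wrist':
        T=np.array(f['tool_from_camera']); f['Rw']=Rt(s)@T[:3,:3]; f['ew']=Rt(s)@T[:3,3]+np.array(s['ee_pos'])
    else: f['Rw']=np.array(f['rotation']); f['ew']=np.array(f['eye'])
    f['f']=192/np.tan(np.radians(f['fovy']/2)); return f
def cloud(f):
    z=f['z_map'];v,u=np.mgrid[:384,:512]
    p=np.stack([(u-f['cx'])/f['f']*z,-(v-f['cy'])/f['f']*z,-z],-1)
    return p@f['Rw'].T+f['ew']
def ray(f,uv,h):
    d=f['Rw']@np.array([(uv[0]-f['cx'])/f['f'],-(uv[1]-f['cy'])/f['f'],-1.]); return f['ew']+d*(h-f['ew'][2])/d[2]
def save(f,n): cv2.imwrite(f'pics/{n}.png',cv2.cvtColor(f['color'],cv2.COLOR_RGB2BGR))
E
python3 - <<'E'
from h import *
s=state();print(s)
fs={n:grab(n) for n in('scene','side')}
im=np.vstack([fs[n]['color'] for n in fs]);
for n in fs: save(fs[n],n)
print({k:v for k,v in fs['scene'].items() if k not in('color','z_map')})
for n,f in fs.items():
    C=cloud(f)
    for t in('stand','board','bar_a_hub','mat','rod_1_mid','jar','bowl','paddle'):
        for o in outline_of(f,t):
            m=o['pixels']&(f['z_map']>0)
            if m.sum()<10: continue
            P=C[m];print(n,t,round(o['confidence'],2),np.round(o['at']),m.sum(),np.median(P,0).round(),np.percentile(P,2,0).round(),np.percentile(P,98,0).round())
E
```

```text
pics
{'time_s': 0.0, 'qpos': array([ 6.61746363e+01,  1.83514645e+01,  8.97064020e+01, -1.19835506e-03,
        7.20424290e+01, -1.14680927e+00]), 'qvel': array([-0.03654477,  0.04300295, -0.02022205, -0.00225657, -0.01016021,
       -0.09835974]), 'effort': array([-1.02362553e-04, -4.12464809e+01, -2.31967485e+01,  7.27194850e-02,
        4.59026895e-02, -1.38185292e-04]), 'ee_pos': array([221.52490519, 530.11601768, 235.12203423]), 'ee_rot': array([-1.79899702e+02, -8.68237314e-04,  1.57321815e+02]), 'force': array([-0.0816393 , -0.63244222, -0.19796733]), 'torque': array([-0.05789017, -0.00023112,  0.03350147]), 'gripper_force': 0.0, 'gripper_width': 90.87124532181518}
{'fovy': 57.05646937178936, 'cx': 254.4393054391927, 'cy': 190.80899953090486, 'eye': array([998.9318477 , 664.06655847, 580.30118471]), 'rotation': array([ 56.37366547,   1.30398716, 149.47325566]), 'shot': 1, 'Rw': array([ 56.37366547,   1.30398716, 149.47325566]), 'ew': array([998.9318477 , 664.06655847, 580.30118471]), 'f': np.float64(353.20482497880147)}Traceback (most recent call last):
  File "<stdin>", line 8, in <module>
  File "h.py", line 14, in cloud
    return p@f['Rw'].T+f['ew']
           ~~~~~~~~~~~^~~~~~~~
ValueError: operands could not be broadcast together with shapes (384,512) (3,)
```

View pics/scene.png

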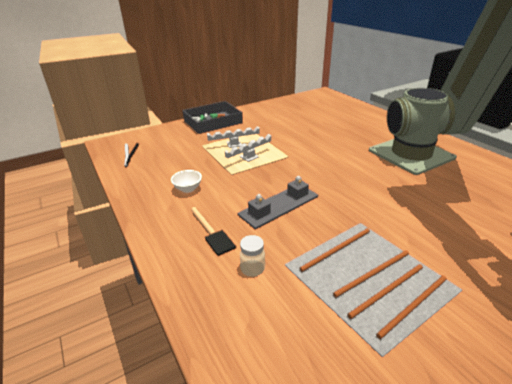

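View pics/side.png

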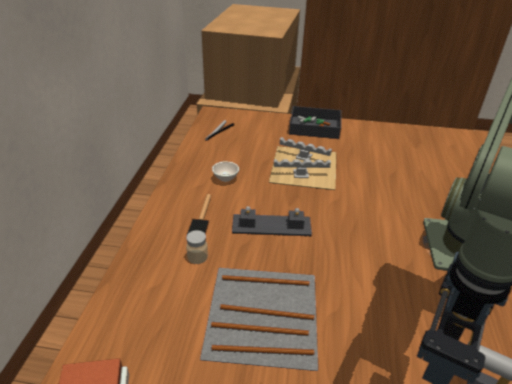

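The scene picture shows four rods on the mat (about 370,280), the stand at (280,205), both bars on the board at (240,150), and the bowl, paddle and jar at (185,182), (215,235) and (252,255).

```bash
sed -i "s/f\['Rw'\]=np.array(f\['rotation'\])/f['Rw']=R.from_euler('xyz',f['rotation'],degrees=True).as_matrix()/" h.py
python3 - <<'E'
from h import *
for n in('scene','side'):
    f=grab(n)
    C=cloud(f)
    for t in('stand','board','bar_a_hub','mat','rod_1_mid','jar','bowl','paddle'):
        for o in outline_of(f,t):
            m=o['pixels']&(f['z_map']>0)
            if m.sum()<10: continue
            P=C[m];r=cv2.minAreaRect(P[:,:2].astype(np.float32))
            print(n,t,round(o['confidence'],2),np.round(o['at']),m.sum(),np.median(P,0).round(),np.percentile(P,2,0).round(),np.percentile(P,98,0).round(),'R',np.round(r[0]),np.round(r[1]),round(r[2],1))
E
```

```text
scene stand 0.59 [279. 205.] 1737 [562.  21.  13.] [451. -27.   6.] [661.  57.  62.] R [545. -10.] [243. 119.] 6.9
scene board 0.84 [240. 155.] 1379 [ 508. -281.    8.] [ 372. -439.    4.] [ 583. -210.   10.] R [ 475. -328.] [241. 220.] 89.4
scene board 0.35 [186. 181.] 485 [ 729. -230.   29.] [ 692. -252.    7.] [ 772. -169.   43.] R [ 722. -240.] [151.  83.] 71.7
scene bar_a_hub 0.93 [247. 148.] 542 [ 488. -268.   47.] [ 392. -366.    7.] [ 574. -252.   63.] R [ 454. -316.] [272. 116.] 18.9
scene bar_a_hub 0.35 [251. 254.] 942 [737. 187.  52.] [706. 134.   2.] [756. 199.  78.] R [710. 135.] [140.  58.] 58.9
scene mat 0.79 [375. 282.] 9807 [548. 349.   6.] [412. 199.   3.] [654. 461.   9.] R [528. 325.] [259. 275.] 4.4
scene mat 0.64 [188. 178.] 520 [ 727. -231.   29.] [ 685. -317.    2.] [ 770. -169.   43.] R [ 717. -245.] [165.  85.] 69.5
scene rod_1_mid 0.84 [333. 247.] 395 [551. 233.  16.] [438. 221.   9.] [646. 244.  19.] R [540. 227.] [216.  20.] 5.2
scene rod_1_mid 0.73 [410. 310.] 584 [530. 431.  17.] [412. 414.  10.] [626. 444.  19.] R [515. 428.] [227.  15.] 7.9
scene rod_
[... 1175 characters left out ...]
ide rod_1_mid 0.54 [268. 224.] 1716 [546.  23.  12.] [438. -31.   3.] [652.  58.  63.] R [547. -11.] [229. 130.] 6.4
side jar 0.65 [198. 249.] 618 [722. 190.  51.] [700. 151.   1.] [751. 201.  78.] R [733. 157.] [60. 93.] 16.6
side jar 0.43 [271. 222.] 1742 [547.  23.  12.] [438. -30.   3.] [655.  58.  63.] R [549. -10.] [232. 128.] 6.6
side bowl 0.91 [225. 167.] 415 [ 731. -227.   27.] [ 690. -253.    1.] [ 768. -167.   42.] R [ 734. -235.] [ 83. 142.] 10.3
side bowl 0.45 [301. 152.] 398 [ 477. -380.   48.] [ 390. -416.    9.] [ 561. -359.   62.] R [ 471. -425.] [118. 199.] 75.2
side paddle 0.64 [200. 225.] 339 [755.  43.  12.] [730. -79.   2.] [778.  83.  18.] R [758.  35.] [ 55. 240.] 3.1
```

```bash
cat >> h.py <<'E'
def plan(x,y,z,yaw):
    "turn (about tool z) then shift in the turned frame; numbers for the move call"
    s=state(); A=Rt(s); B=R.from_euler('xyz',[180,0,yaw],degrees=True).as_matrix()
    print('pos',np.round(s['ee_pos'],1),'rot',np.round(s['ee_rot'],1),'q6',round(s['qpos'][5],1),'t',round(s['time_s'],1),'w',round(s['gripper_width'],1))
    print('  turn',R.from_matrix(A.T@B).as_rotvec().round(3),'then',(B.T@(np.array([x,y,z])-s['ee_pos'])).round(1),'| or shift first',(A.T@(np.array([x,y,z])-s['ee_pos'])).round(1))
E
python3 - <<'E'
from h import *
f=grab('wrist'); print(f['fovy'],np.round(f['tool_from_camera'],3)); save(f,'w0')
plan(475,-320,300,0); plan(547,12,300,96)
E
```

```text
58.21154157981652 [[-0.00000e+00  9.60000e-01  2.81000e-01  8.04710e+01]
 [ 1.00000e+00  0.00000e+00  1.00000e-03 -6.70000e-02]
 [ 1.00000e-03  2.81000e-01 -9.60000e-01 -1.48302e+02]
 [ 0.00000e+00  0.00000e+00  0.00000e+00  1.00000e+00]]
pos [221.7 530.6 236. ] rot [180.    0.  157.3] q6 -1.1 t 1.1 w 91.3
  turn [ 0.    -0.     2.746] then [253.3 850.6 -64. ] | or shift first [-561.7 -687.1  -64.1]
pos [221.7 530.6 236. ] rot [180.    0.  157.3] q6 -1.1 t 1.1 w 91.3
  turn [ 0.   -0.    1.07] then [-549.7  269.3  -64. ] | or shift first [-500.1 -353.   -64.1]
```

Call:
{"op": "servo_tool", "data": {
  "steps": [
    [60,[-38,-27,-5],[0,0,0]],
    [60,[-38,-27,-5],[0,0,0]],
    [60,[-38,-27,-5],[0,0,0]],
    [60,[-38,-27,-5],[0,0,0]],
    [60,[-38,-27,-5],[0,0,0]],
    [60,[-38,-27,-5],[0,0,0]],
    [60,[-38,-27,-5],[0,0,0]],
    [60,[-38,-27,-5],[0,0,0]],
    [60,[-38,-27,-5],[0,0,0]],
    [60,[-38,-27,-5],[0,0,0]]
  ]
}}

```text
time_s: 2.05
ee_pos: [468.9, 133.2, 286.5]
ee_rot: [180.0, 0.0, 157.3]
force: [0.5, 1.0, -0.6]
gripper_width: 69.4
gripper_force: 0.0
```

Call:
{"op": "servo_tool", "data": {
  "steps": [
    [60,[-40,-28,-4],[0,0,0]],
    [60,[-40,-28,-4],[0,0,0]],
    [60,[-40,-27,-4],[0,0,0]],
    [60,[0,0,0],[0,0,0.14]],
    [60,[0,0,0],[0,0,0.14]],
    [60,[0,0,0],[0,0,0.14]],
    [60,[0,0,0],[0,0,0.14]],
    [60,[0,0,0],[0,0,0.14]],
    [60,[0,0,0],[0,0,0.14]],
    [60,[0,0,0],[0,0,0.14]]
  ]
}}

```text
time_s: 3.05
ee_pos: [546.9, 12.0, 298.0]
ee_rot: [180.0, -0.0, 100.8]
force: [-0.4, -0.1, -0.4]
gripper_width: 70.1
gripper_force: 0.0
```

Run:
```python
from h import *
s=state(); print(s['ee_pos'],s['ee_rot'],s['gripper_width'],s['time_s'])
f=grab('wrist'); save(f,'w1'); C=cloud(f); np.save('c1.npy',C)
z=C[...,2]; ok=(f['z_map']>0)
box=(abs(C[...,0]-547)<140)&(abs(C[...,1]-12)<70)&ok
for lo,hi in((5,14),(40,49),(60,75)):
    P=C[box&(z>lo)&(z<hi)][:,:2].astype(np.float32)
    print(lo,len(P),cv2.minAreaRect(P),P.mean(0), np.median(z[box&(z>lo)&(z<hi)]))
P=C[box&(z>38)&(z<52)][:,:2]
for g in (P[P[:,0]<547],P[P[:,0]>547]):print(cv2.minAreaRect(g.astype(np.float32)),g.mean(0))
P=C[box&(z>60)&(z<75)]
for g in (P[P[:,0]<547],P[P[:,0]>547]):print('drive',len(g),g.mean(0))
```

```text
[546.90688613  12.04067803 297.95648938] [ 1.79997348e+02 -2.63406480e-03  1.00840873e+02] 70.11709715566565 3.05
5 7847 ((548.262451171875, 7.126865386962891), (230.21844482421875, 80.40498352050781), 7.355725288391113) [547.0978    10.864153] 9.74930900954638
40 2335 ((548.9613647460938, 7.243923187255859), (183.345458984375, 44.65549850463867), 7.4391560554504395) [547.65796    8.507035] 44.67160286699658
60 273 ((548.6585693359375, 8.502881050109863), (152.1976776123047, 14.568142890930176), 7.108606338500977) [548.53143    8.548154] 65.51396967740897
((479.53106689453125, -1.7122039794921875), (43.307823181152344, 44.44917297363281), 7.321579456329346) [ 4.79874234e+02 -1.36023048e-01]
((617.9194946289062, 16.24370574951172), (44.24779510498047, 44.66176986694336), 7.389452934265137) [616.57175518  17.60122191]
drive 136 [ 4.79487854e+02 -1.70654238e-01  6.55335191e+01]
drive 137 [617.0708796   17.20332106  65.42514419]
```

View pics/w1.png

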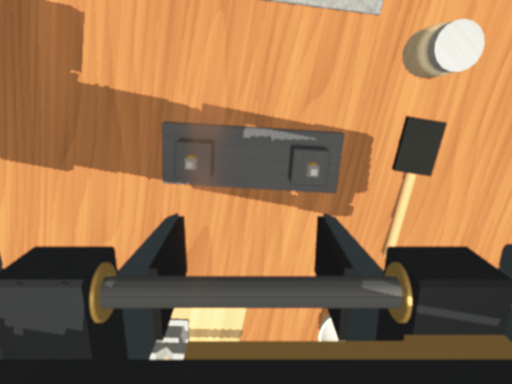

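The stand shows clearly at (253,157) with its drives at (191,162) and (313,170). Depth puts it at (548.3, 7.2) with yaw 7.35°. Next I'll look at the bars from near.

Call:
{"op": "servo_tool", "data": {
  "steps": [
    [60,[-38.6,-22.2,0],[0,0,0]],
    [60,[-38.6,-22.2,0],[0,0,0]],
    [60,[-38.6,-22.2,0],[0,0,0]],
    [60,[-38.6,-22.2,0],[0,0,0]],
    [60,[-38.6,-22.2,0],[0,0,0]],
    [60,[-38.6,-22.2,0],[0,0,0]],
    [60,[-38.6,-22.2,0],[0,0,0]],
    [60,[-38.6,-22.2,0],[0,0,0]],
    [60,[0,0,0],[0,0,0.147]],
    [60,[0,0,0],[0,0,0.147]]
  ]
}}

```text
time_s: 4.1
ee_pos: [431.8, -326.8, 297.7]
ee_rot: [-180.0, -0.0, 84.0]
force: [0.1, -0.0, 0.8]
gripper_width: 69.5
gripper_force: 0.0
```

Call:
{"op": "servo_tool", "data": {
  "steps": [
    [60,[0,0,0],[0,0,0.147]],
    [60,[0,0,0],[0,0,0.147]],
    [60,[0,0,0],[0,0,0.147]],
    [60,[0,0,0],[0,0,0.147]],
    [60,[0,0,0],[0,0,0.147]],
    [60,[0,0,0],[0,0,0.147]],
    [60,[0,0,0],[0,0,0.147]],
    [60,[0,0,0],[0,0,0.147]],
    [60,[0,0,0],[0,0,0.147]],
    [60,[0,0,0],[0,0,0.147]]
  ]
}}

```text
time_s: 5.1
ee_pos: [432.5, -325.3, 297.9]
ee_rot: [-180.0, -0.0, -0.1]
force: [0.0, 0.5, 0.2]
gripper_width: 69.4
gripper_force: 0.0
```

```bash
cat >> h.py <<'E'
def bars(f,cx,cy,rx=170,ry=150):
    "bars above board: cluster points with z 40..66, fit rects; refine with foot flange"
    C=cloud(f); x,y,z=C[...,0],C[...,1],C[...,2]; ok=(f['z_map']>0)&(abs(x-cx)<rx)&(abs(y-cy)<ry)
    m=(ok&(z>42)&(z<64)).astype(np.uint8); m=cv2.morphologyEx(m,cv2.MORPH_CLOSE,np.ones((5,5)))
    n,L,st,_=cv2.connectedComponentsWithStats(m); out=[]
    for i in range(1,n):
        if st[i,4]<150: continue
        P=C[(L==i)&ok&(z>42)&(z<64)]; r=cv2.minAreaRect(P[:,:2].astype(np.float32))
        q=P[P[:,2]>56]; r2=cv2.minAreaRect(q[:,:2].astype(np.float32)) if len(q)>20 else None
        fl=ok&(z>8.5)&(z<13)&(np.hypot(x-r[0][0],y-r[0][1])<38)
        rf=cv2.minAreaRect(C[fl][:,:2].astype(np.float32)) if fl.sum()>20 else None
        print('bar',st[i,4],np.round(P.mean(0),1),'low',np.round(np.r_[r[0],r[1],r[2]],1),'teeth',None if r2 is None else np.round(np.r_[r2[0],r2[1],r2[2]],1),'flange',None if rf is None else np.round(np.r_[rf[0],rf[1],rf[2]],1))
E
python3 - <<'E'
from h import *
s=state(); print(s['ee_pos'],s['ee_rot'],s['qpos'],s['time_s'])
f=grab('wrist'); save(f,'w2'); bars(f,475,-325)
E
```

```text
[ 432.51362026 -325.26065177  297.92291517] [-1.79994389e+02 -1.61466561e-03 -9.65081234e-02] [-3.81648313e+01  1.33441201e+01  8.76888807e+01  5.51466699e-03
  7.89691877e+01  5.19306215e+01] 5.1
bar 2802 [ 487.5 -275.4   55.4] low [ 480.9 -275.9  190.2   16.5    9.4] teeth [ 480.8 -275.8  190.2   16.3    9.4] flange [ 480.9 -274.8   47.8   50.1    9.3]
bar 2882 [ 484.1 -392.4   55.3] low [ 478.2 -391.8   16.6  189.9   75.3] teeth [ 478.2 -391.8   16.5  189.9   75.3] flange [ 478.3 -389.8   52.1   47.9   75.2]
```

View pics/w2.png

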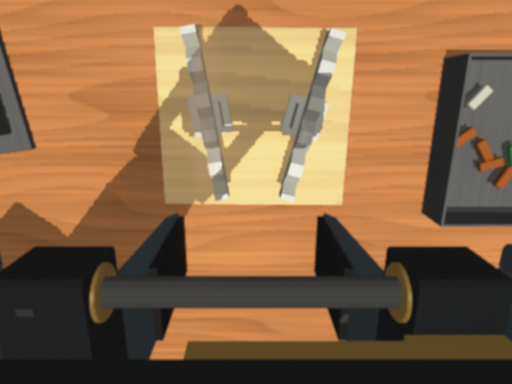

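Bars seen at (207,110) and (315,110). Fits give bar 1 at (480.9, -275.8), long axis 9.4°, and bar 2 at (478.2, -391.8), -14.7°. I'll grasp bar 1.

Call:
{"op": "servo_tool", "data": {
  "steps": [
    [60,[0,0,0],[0,0,-0.083]],
    [60,[0,0,0],[0,0,-0.083]],
    [60,[27.9,-20.4,0],[0,0,0]],
    [60,[27.9,-20.4,0],[0,0,0]],
    [60,[0,0,35],[0,0,0]],
    [60,[0,0,35],[0,0,0]],
    [60,[0,0,35],[0,0,0]],
    [60,[0,0,35],[0,0,0]],
    [60,[0,0,35],[0,0,0]],
    [60,[0,0,34],[0,0,0]]
  ],
  "squeeze": 50
}}

```text
time_s: 6.15
ee_pos: [480.7, -275.7, 87.7]
ee_rot: [180.0, -0.0, 9.9]
force: [0.6, 0.3, 0.2]
gripper_width: 70.0
gripper_force: 0.0
```

Run:
```python
from h import *
plan(480.9,-275.8,36,9.4)
f=grab('wrist'); bars(f,475,-325)
```

```text
pos [ 480.7 -275.7   87.7] rot [180.   -0.    9.9] q6 49.1 t 6.2 w 70.0
  turn [ 0.    -0.     0.009] then [ 0.2  0.2 51.7] | or shift first [ 0.2  0.2 51.7]
bar 6700 [ 520.8 -269.    56.1] low [ 515.8 -269.9  119.8   16.1    9.4] teeth [ 515.8 -270.   119.8   16.     9.5] flange [ 494.  -273.5   22.7   47.9    9.2]
bar 4493 [ 521.8 -398.3   52.7] low [ 525.  -403.5   18.5   83.3   74.7] teeth [ 518.3 -401.7   17.6   54.    76.2] flange [ 498.  -389.9   35.5   10.7   75.5]
bar 852 [ 423.7 -285.1   57.9] low [ 419.5 -285.8   31.4   15.9    9.5] teeth [ 425.1 -284.9   19.9   15.9    9.2] flange None
```

Call:
{"op": "servo_tool", "data": {
  "steps": [
    [60,[0,0,13],[0,0,0.009]],
    [60,[0,0,13],[0,0,0]],
    [60,[0,0,13],[0,0,0]],
    [60,[0,0,12.5],[0,0,0]],
    [255,[0,0,0],[0,0,0]],
    [255,[0,0,0],[0,0,0]],
    [255,[0,0,0],[0,0,0]],
    [255,[0,0,0],[0,0,0]],
    [255,[0,0,0],[0,0,0]],
    [255,[0,0,0],[0,0,0]]
  ],
  "squeeze": 50
}}

```text
time_s: 7.2
ee_pos: [481.0, -275.8, 37.9]
ee_rot: [180.0, -0.0, 9.1]
force: [-0.1, 0.1, 2.1]
gripper_width: 29.9
gripper_force: 50.0
```

Run:
```python
from h import *
plan(478.9,-1.7,220,97.35); plan(617.7,16.3,220,97.35)
```

```text
pos [ 481.  -275.8   37.9] rot [180.   -0.    9.1] q6 49.9 t 7.2 w 29.9
  turn [ 1.00e-03 -0.00e+00 -1.54e+00] then [ 272.2   33.  -182.1] | or shift first [  41.4 -270.9 -182.2]
pos [ 481.  -275.8   37.9] rot [180.   -0.    9.1] q6 49.9 t 7.2 w 29.9
  turn [ 1.00e-03 -0.00e+00 -1.54e+00] then [ 272.3  173.  -182.1] | or shift first [ 181.3 -266.8 -182.1]
```

Call:
{"op": "servo_tool", "data": {
  "steps": [
    [255,[0,0,-20],[0,0,0]],
    [255,[0,0,-35],[0,0,0]],
    [255,[0,0,-35],[0,0,0]],
    [255,[0,0,-32],[0,0,0]],
    [255,[25.9,-38.1,0],[0,0,0]],
    [255,[25.9,-38.1,0],[0,0,0]],
    [255,[25.9,-38.1,0],[0,0,0]],
    [255,[25.9,-38.1,0],[0,0,0]],
    [255,[25.9,-38.1,0],[0,0,0]],
    [255,[25.9,-38.1,0],[0,0,0]]
  ]
}}

```text
time_s: 8.2
ee_pos: [598.1, -23.6, 159.0]
ee_rot: [-180.0, 0.1, 9.1]
force: [1.2, -0.1, -1.6]
gripper_width: 29.7
gripper_force: 50.0
```

Call:
{"op": "servo_tool", "data": {
  "steps": [
    [255,[25.9,-38.1,0],[0,0,0]],
    [255,[0,0,0],[0,0,-0.14]],
    [255,[0,0,0],[0,0,-0.14]],
    [255,[0,0,0],[0,0,-0.14]],
    [255,[0,0,0],[0,0,-0.14]],
    [255,[0,0,0],[0,0,-0.14]],
    [255,[0,0,0],[0,0,-0.14]],
    [255,[0,0,0],[0,0,-0.14]],
    [255,[0,0,0],[0,0,-0.14]],
    [255,[0,0,0],[0,0,-0.14]]
  ]
}}

```text
time_s: 9.2
ee_pos: [617.0, 16.3, 158.8]
ee_rot: [-179.9, 0.0, 81.6]
force: [-0.2, -0.2, -2.3]
gripper_width: 29.5
gripper_force: 50.0
```

Call:
{"op": "servo_tool", "data": {
  "steps": [
    [255,[0,0,0],[0,0,-0.14]],
    [255,[0,0,0],[0,0,-0.14]],
    [255,[0,0,0],[0,0,0]],
    [255,[0,0,0],[0,0,0]],
    [255,[0,0,0],[0,0,0]],
    [255,[0,0,0],[0,0,0]],
    [255,[0,0,0],[0,0,0]],
    [255,[0,0,0],[0,0,0]],
    [255,[0,0,0],[0,0,0]],
    [255,[0,0,0],[0,0,0]]
  ]
}}

```text
time_s: 10.2
ee_pos: [617.6, 16.3, 159.5]
ee_rot: [180.0, -0.0, 97.3]
force: [-0.0, 0.0, -3.0]
gripper_width: 29.9
gripper_force: 50.0
```

Run:
```python
from h import *
plan(617.7,16.3,107,97.35)
f=grab('wrist'); save(f,'w3'); C=cloud(f); s=state(); 
T=(C-s['ee_pos'])@Rt(s)   # tool coords
m=(f['z_map']>0)&(T[...,2]>-40)&(T[...,2]<12)&(abs(T[...,1])<12)&(T[...,0]>20)&(T[...,0]<110)
P=T[m]; print(len(P),cv2.minAreaRect(P[:,:2].astype(np.float32)),P.max(0),P.min(0))
# stand seen again
z=C[...,2]; b=(f['z_map']>0)&(np.hypot(C[...,0]-478.9,C[...,1]+1.7)<40)
Q=C[b&(z>60)&(z<72)]; print('drive near',len(Q),Q.mean(0)); Q=C[b&(z>42)&(z<48)];print(cv2.minAreaRect(Q[:,:2].astype(np.float32)))
```

```text
pos [617.6  16.3 159.5] rot [180.   -0.   97.3] q6 -6.9 t 10.2 w 29.9
  turn [ 0. -0. -0.] then [-0.   0.1 52.5] | or shift first [-0.   0.1 52.5]
8734 ((58.3477783203125, -0.8422679901123047), (16.088760375976562, 76.69120025634766), 89.90176391601562) [96.70279796  7.2281375  -8.50047118] [ 20.00131106  -8.91235259 -24.06322282]
drive near 338 [4.80763492e+02 3.03481797e-01 6.50844086e+01]
((479.3087158203125, -1.136343002319336), (45.200096130371094, 43.78437423706055), 7.318010330200195)
```

View pics/w3.png

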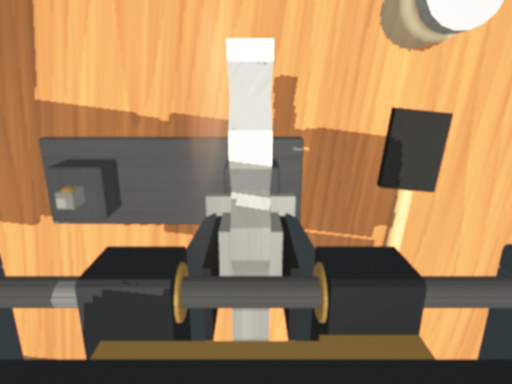

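Bar held square (248,150); the gripped fingers straddle it, with the near drive visible at (70,197). Lowering.

Call:
{"op": "servo_tool", "data": {
  "steps": [
    [255,[0,0.4,20],[0,0,0]],
    [255,[0,0,20],[0,0,0]],
    [255,[0,0,6],[0,0,0]],
    [255,[0,0,4],[0,0,0]],
    [255,[0,0,4],[0,0,0]],
    [255,[0,0,3],[0,0,0]],
    [255,[0,0,3],[0,0,0]],
    [255,[0,0,3],[0,0,0]],
    [255,[0,0,0],[0,0,0]],
    [255,[0,0,0],[0,0,0]]
  ]
}}

```text
time_s: 11.25
ee_pos: [618.1, 16.3, 96.5]
ee_rot: [180.0, -0.0, 97.3]
force: [-0.4, -0.6, -3.1]
gripper_width: 29.8
gripper_force: 50.0
```

Call:
{"op": "servo_tool", "data": {
  "steps": [
    [255,[0,0,2],[0,0,0]],
    [255,[0,0,2],[0,0,0]],
    [255,[0,0,2],[0,0,0]],
    [255,[0,0,1],[0,0,0]],
    [255,[0,0,1],[0,0,0]],
    [255,[0,0,1],[0,0,0]],
    [255,[0,0,0],[0,0,0]],
    [255,[0,0,0],[0,0,0]],
    [255,[0,0,0],[0,0,0]],
    [255,[0,0,0],[0,0,0]]
  ]
}}

```text
time_s: 12.25
ee_pos: [618.5, 16.0, 87.5]
ee_rot: [179.9, 0.0, 97.3]
force: [3.7, -5.1, 1.5]
gripper_width: 29.8
gripper_force: 50.0
```

Call:
{"op": "servo_tool", "data": {
  "steps": [
    [255,[-0.5,0.4,0],[0,0,0]],
    [255,[0,0,1],[0,0,0]],
    [255,[0,0,1],[0,0,0]],
    [255,[0,0,1],[0,0,0]],
    [255,[0,0,1],[0,0,0]],
    [255,[0,0,1],[0,0,0]],
    [255,[0,0,0],[0,0,0]],
    [255,[0,0,0],[0,0,0]],
    [255,[0,0,0],[0,0,0]],
    [255,[0,0,0],[0,0,0]]
  ]
}}

```text
time_s: 13.25
ee_pos: [618.2, 15.9, 81.9]
ee_rot: [-180.0, -0.0, 97.3]
force: [1.7, -4.8, -3.0]
gripper_width: 29.6
gripper_force: 50.0
```

Call:
{"op": "servo_tool", "data": {
  "steps": [
    [255,[-0.3,0.2,1],[0,0,0]],
    [255,[0,0,1],[0,0,0]],
    [255,[0,0,1],[0,0,0]],
    [255,[0,0,1],[0,0,0]],
    [255,[0,0,1],[0,0,0]],
    [255,[0,0,0],[0,0,0]],
    [255,[0,0,0],[0,0,0]],
    [255,[0,0,0],[0,0,0]],
    [255,[0,0,0],[0,0,0]],
    [255,[0,0,0],[0,0,0]]
  ]
}}

```text
time_s: 14.25
ee_pos: [618.5, 15.8, 77.3]
ee_rot: [-180.0, -0.0, 97.3]
force: [0.1, -1.4, -2.5]
gripper_width: 29.5
gripper_force: 50.0
```

Call:
{"op": "servo_tool", "data": {
  "steps": [
    [255,[0,0,1],[0,0,0]],
    [255,[0,0,1],[0,0,0]],
    [255,[0,0,1],[0,0,0]],
    [255,[0,0,0],[0,0,0]],
    [255,[0,0,0],[0,0,0]],
    [255,[0,0,0],[0,0,0]],
    [255,[0,0,0],[0,0,0]],
    [255,[0,0,0],[0,0,0]],
    [255,[0,0,0],[0,0,0]],
    [255,[0,0,0],[0,0,0]]
  ]
}}

```text
time_s: 15.25
ee_pos: [618.6, 15.8, 76.9]
ee_rot: [179.9, -0.0, 97.3]
force: [-4.3, -0.3, 10.3]
gripper_width: 29.7
gripper_force: 50.0
```

Call:
{"op": "servo_tool", "data": {
  "steps": [
    [255,[0,0,1],[0,0,0]],
    [255,[0,0,1],[0,0,0]],
    [255,[0,0,1],[0,0,0]],
    [255,[0,0,1],[0,0,0]],
    [255,[0,0,0],[0,0,0]],
    [255,[0,0,0],[0,0,0]],
    [255,[0,0,0],[0,0,0]],
    [255,[0,0,0],[0,0,0]],
    [255,[0,0,0],[0,0,0]],
    [255,[0,0,0],[0,0,0]]
  ]
}}

```text
time_s: 16.25
ee_pos: [618.6, 15.8, 76.8]
ee_rot: [179.9, -0.0, 97.3]
force: [-10.2, -2.0, 32.3]
gripper_width: 29.4
gripper_force: 50.0
```

Call:
{"op": "servo_tool", "data": {
  "steps": [
    [255,[0,0,-4],[0,0,0]],
    [255,[0,0,-3],[0,0,0]],
    [90,[0,0,0],[0,0,0]],
    [90,[0,0,0],[0,0,0]],
    [90,[0,0,0],[0,0,0]],
    [90,[0,0,0],[0,0,0]],
    [90,[0,0,-15],[0,0,0]],
    [90,[0,0,-35],[0,0,0]],
    [90,[0,0,-40],[0,0,0]],
    [90,[0,0,-40],[0,0,0]]
  ]
}}

```text
time_s: 17.25
ee_pos: [618.4, 15.7, 208.3]
ee_rot: [-179.9, -0.0, 97.3]
force: [1.1, -0.2, 0.8]
gripper_width: 59.1
gripper_force: 0.0
```

Call:
{"op": "servo_tool", "data": {
  "steps": [
    [90,[0,0,-40],[0,0,0]],
    [90,[-40,-20,-20],[0,0,0]],
    [90,[-40,-20,-10],[0,0,0]],
    [90,[-40,-24,0],[0,0,0]],
    [90,[-40,-24,0],[0,0,0]],
    [90,[-40,-24,0],[0,0,0]],
    [90,[-40,-24,0],[0,0,0]],
    [90,[-40,-24,0],[0,0,0]],
    [90,[-40,-24,0],[0,0,0]],
    [90,[-30,-24,0],[0,0,0]]
  ]
}}

```text
time_s: 18.25
ee_pos: [456.1, -360.4, 277.1]
ee_rot: [180.0, 0.0, 97.3]
force: [1.3, -1.5, 0.5]
gripper_width: 58.9
gripper_force: 0.0
```

Run:
```python
from h import *
plan(440,-370,290,-15)
f=grab('side'); bars(f,475,-325); bars(f,618,16,80,120)
f=grab('wrist'); bars(f,618,16,80,120); bars(f,475,-325)
```

```text
pos [ 456.1 -360.4  277.1] rot [180.    0.   97.3] q6 -46.7 t 18.2 w 58.9
  turn [0.   0.   1.96] then [-13.   13.5 -12.9] | or shift first [ -7.5 -17.2 -12.9]
bar 343 [ 474.8 -385.2   52.8] low [ 476.5 -388.9   25.8  190.1   73.7] teeth [ 476.7 -388.4   24.4  189.8   73.9] flange [ 476.2 -387.1   60.3   61.9   87.6]
bar 2777 [ 476.2 -389.9   54.9] low [ 478.9 -392.    16.8  190.4   75.3] teeth [ 478.9 -391.9   16.4  190.4   75.2] flange [ 478.8 -392.1   48.3   48.4   75.2]
```

Call:
{"op": "servo_tool", "data": {
  "steps": [
    [60,[0,0,0],[0,0,0.14]],
    [60,[0,0,0],[0,0,0.14]],
    [60,[0,0,0],[0,0,0.14]],
    [60,[0,0,0],[0,0,0.14]],
    [60,[0,0,0],[0,0,0.14]],
    [60,[0,0,0],[0,0,0.14]],
    [60,[0,0,0],[0,0,0.14]],
    [60,[0,0,0],[0,0,0.14]],
    [60,[0,0,0],[0,0,0.14]],
    [60,[0,0,0],[0,0,0.14]]
  ]
}}

```text
time_s: 19.35
ee_pos: [457.6, -357.1, 277.2]
ee_rot: [-180.0, -0.0, 16.8]
force: [0.7, -0.8, 0.8]
gripper_width: 69.8
gripper_force: 0.0
```

Call:
{"op": "servo_tool", "data": {
  "steps": [
    [60,[0,0,0],[0,0,0.14]],
    [60,[0,0,0],[0,0,0.14]],
    [60,[0,0,0],[0,0,0.14]],
    [60,[0,0,0],[0,0,0.135]],
    [60,[29.8,24.8,0],[0,0,0]],
    [60,[0,0,40],[0,0,0]],
    [60,[0,0,40],[0,0,0]],
    [60,[0,0,40],[0,0,0]],
    [60,[0,0,36],[0,0,0]],
    [60,[0,0,30],[0,0,0]]
  ]
}}

```text
time_s: 20.35
ee_pos: [479.5, -388.1, 89.1]
ee_rot: [-179.9, 0.1, -14.6]
force: [-0.4, 0.2, -0.9]
gripper_width: 69.9
gripper_force: 0.0
```

Run:
```python
from h import *
plan(478.6,-391.9,37.5,-14.75)
f=grab('wrist'); bars(f,475,-325)
```

```text
pos [ 479.5 -388.1   89.1] rot [-1.799e+02  1.000e-01 -1.460e+01] q6 64.6 t 20.4 w 69.9
  turn [-0.002  0.002  0.002] then [ 0.1  3.9 51.6] | or shift first [ 0.2  4.  51.6]
bar 6602 [ 516.9 -401.6   56.1] low [ 512.  -400.4   16.   120.    75.3] teeth [ 512.1 -400.4   16.   120.    75.2] flange [ 490.5 -394.9   48.1   23.    75.2]
bar 847 [ 421.6 -376.5   57.8] low [ 417.3 -375.5   15.9   31.2   75.3] teeth [ 422.9 -376.9   15.9   19.6   75.2] flange None
```

Call:
{"op": "servo_tool", "data": {
  "steps": [
    [60,[0.1,3.7,0],[0,0,0.002]],
    [60,[0,0,15],[0,0,0]],
    [60,[0,0,15],[0,0,0]],
    [60,[0,0,12],[0,0,0]],
    [60,[0,0,9.5],[0,0,0]],
    [255,[0,0,0],[0,0,0]],
    [255,[0,0,0],[0,0,0]],
    [255,[0,0,0],[0,0,0]],
    [255,[0,0,0],[0,0,0]],
    [255,[0,0,0],[0,0,0]]
  ],
  "squeeze": 50
}}

```text
time_s: 21.4
ee_pos: [479.0, -393.4, 40.4]
ee_rot: [180.0, -0.0, -14.8]
force: [0.2, 1.0, 0.7]
gripper_width: 32.6
gripper_force: 0.4
```

Run:
```python
from h import *
plan(479.75,-2.1,160,97.35)
```

```text
pos [ 479.  -393.4   40.4] rot [180.   -0.  -14.8] q6 64.3 t 21.4 w 32.6
  turn [ 1.000e-03 -0.000e+00 -1.957e+00] then [ 387.9   50.8 -119.6] | or shift first [ -99.1 -378.4 -119.8]
```

Call:
{"op": "servo_tool", "data": {
  "steps": [
    [255,[0,0,0],[0,0,0]],
    [255,[0,0,0],[0,0,0]],
    [255,[0,0,0],[0,0,0]],
    [255,[0,0,0],[0,0,0]],
    [255,[0,0,-20],[0,0,0]],
    [255,[0,0,-33],[0,0,0]],
    [255,[0,0,-33],[0,0,0]],
    [255,[0,0,-34],[0,0,0]],
    [255,[-10,-38,0],[0,0,0]],
    [255,[-10,-38,0],[0,0,0]]
  ]
}}

```text
time_s: 22.4
ee_pos: [478.8, -314.9, 160.3]
ee_rot: [180.0, -0.1, -14.9]
force: [-0.0, 1.3, -3.2]
gripper_width: 29.3
gripper_force: 50.0
```

Call:
{"op": "servo_tool", "data": {
  "steps": [
    [255,[-10,-38,0],[0,0,0]],
    [255,[-10,-38,0],[0,0,0]],
    [255,[-10,-38,0],[0,0,0]],
    [255,[-10,-38,0],[0,0,0]],
    [255,[-10,-38,0],[0,0,0]],
    [255,[-10,-38,0],[0,0,0]],
    [255,[-10,-38,0],[0,0,0]],
    [255,[-9,-36,0],[0,0,0]],
    [255,[0,0,0],[0,0,-0.14]],
    [255,[0,0,0],[0,0,-0.14]]
  ]
}}

```text
time_s: 23.4
ee_pos: [479.1, -1.4, 159.3]
ee_rot: [180.0, 0.1, 1.7]
force: [-0.7, -0.5, -1.3]
gripper_width: 29.9
gripper_force: 50.0
```

Call:
{"op": "servo_tool", "data": {
  "steps": [
    [255,[0,0,0],[0,0,-0.14]],
    [255,[0,0,0],[0,0,-0.14]],
    [255,[0,0,0],[0,0,-0.14]],
    [255,[0,0,0],[0,0,-0.14]],
    [255,[0,0,0],[0,0,-0.14]],
    [255,[0,0,0],[0,0,-0.14]],
    [255,[0,0,0],[0,0,-0.14]],
    [255,[0,0,0],[0,0,-0.14]],
    [255,[0,0,0],[0,0,-0.14]],
    [255,[0,0,0],[0,0,-0.14]]
  ]
}}

```text
time_s: 24.4
ee_pos: [479.1, -2.7, 159.2]
ee_rot: [-179.9, 0.0, 81.8]
force: [0.8, 1.0, -2.6]
gripper_width: 29.7
gripper_force: 50.0
```

Call:
{"op": "servo_tool", "data": {
  "steps": [
    [255,[0,0,0],[0,0,-0.14]],
    [255,[0,0,0],[0,0,-0.137]],
    [255,[0,0,0],[0,0,0]],
    [255,[0,0,0],[0,0,0]],
    [255,[0,0,0],[0,0,0]],
    [255,[0,0,0],[0,0,0]],
    [255,[0,0,0],[0,0,0]],
    [255,[0,0,0],[0,0,0]],
    [255,[0,0,0],[0,0,0]],
    [255,[0,0,0],[0,0,0]]
  ]
}}

```text
time_s: 25.4
ee_pos: [479.6, -2.5, 159.9]
ee_rot: [180.0, -0.0, 97.3]
force: [0.1, -0.6, -2.2]
gripper_width: 29.7
gripper_force: 50.0
```

Run:
```python
from h import *
plan(479.75,-2.1,100,97.35)
f=grab('wrist'); save(f,'w4'); C=cloud(f); s=state(); 
T=(C-s['ee_pos'])@Rt(s)
m=(f['z_map']>0)&(T[...,2]>-40)&(T[...,2]<12)&(abs(T[...,1])<12)&(T[...,0]>20)&(T[...,0]<110)
P=T[m]; print(len(P),cv2.minAreaRect(P[:,:2].astype(np.float32)),P.max(0),P.min(0))
bars(cams and {**f},1e6,0) if 0 else None
z=C[...,2]; b=(f['z_map']>0)&(abs(C[...,0]-618)<30)&(abs(C[...,1]-16)<110)&(z>80)
print('seated',cv2.minAreaRect(C[b][:,:2].astype(np.float32)),np.percentile(z[b],99))
```

```text
pos [479.6  -2.5 159.9] rot [180.   -0.   97.3] q6 -9.0 t 25.4 w 29.7
  turn [ 0. -0. -0.] then [ 0.3  0.2 59.9] | or shift first [ 0.3  0.2 59.9]
8222 ((57.55595397949219, -0.7975854873657227), (75.0970687866211, 16.08757781982422), 0.022502148523926735) [95.10164073  7.25820558 -5.94955418] [ 20.00812102  -8.83497151 -21.4686329 ]
seated ((618.0996704101562, 16.33642578125), (18.36979866027832, 191.3120880126953), 7.490839004516602) 99.70094108968163
```

View pics/w4.png

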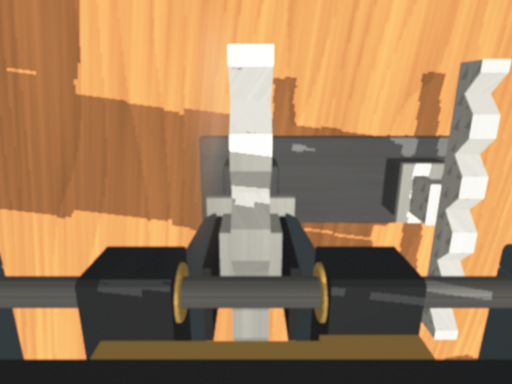

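Bar 2 is held square at (250,150), and bar 1 is seated, with its top at 99.7 mm (99 expected). Lowering bar 2, with 1.6 mm added along tool x.

Call:
{"op": "servo_tool", "data": {
  "steps": [
    [255,[1.8,0.2,20],[0,0,0]],
    [255,[0,0,20],[0,0,0]],
    [255,[0,0,6],[0,0,0]],
    [255,[0,0,4],[0,0,0]],
    [255,[0,0,4],[0,0,0]],
    [255,[0,0,3],[0,0,0]],
    [255,[0,0,3],[0,0,0]],
    [255,[0,0,2],[0,0,0]],
    [255,[0,0,2],[0,0,0]],
    [255,[0,0,0],[0,0,0]]
  ]
}}

```text
time_s: 26.45
ee_pos: [479.4, -0.6, 95.8]
ee_rot: [-180.0, -0.0, 97.3]
force: [0.0, 0.3, -2.2]
gripper_width: 29.4
gripper_force: 50.0
```

Call:
{"op": "servo_tool", "data": {
  "steps": [
    [255,[0,0,1],[0,0,0]],
    [255,[0,0,1],[0,0,0]],
    [255,[0,0,1],[0,0,0]],
    [255,[0,0,1],[0,0,0]],
    [255,[0,0,1],[0,0,0]],
    [255,[0,0,1],[0,0,0]],
    [255,[0,0,0],[0,0,0]],
    [255,[0,0,0],[0,0,0]],
    [255,[0,0,0],[0,0,0]],
    [255,[0,0,0],[0,0,0]]
  ]
}}

```text
time_s: 27.45
ee_pos: [479.7, -0.6, 89.7]
ee_rot: [180.0, -0.0, 97.3]
force: [2.0, 1.5, -2.2]
gripper_width: 29.7
gripper_force: 50.0
```

Call:
{"op": "servo_tool", "data": {
  "steps": [
    [255,[0,0.2,1],[0,0,0]],
    [255,[0,0,1],[0,0,0]],
    [255,[0,0,1],[0,0,0]],
    [255,[0,0,1],[0,0,0]],
    [255,[0,0,1],[0,0,0]],
    [255,[0,0,1],[0,0,0]],
    [255,[0,0,1],[0,0,0]],
    [255,[0,0,1],[0,0,0]],
    [255,[0,0,0],[0,0,0]],
    [255,[0,0,0],[0,0,0]]
  ]
}}

```text
time_s: 28.45
ee_pos: [479.3, -0.6, 81.6]
ee_rot: [-179.9, -0.0, 97.3]
force: [0.3, 1.3, -4.2]
gripper_width: 30.1
gripper_force: 50.0
```

Call:
{"op": "servo_tool", "data": {
  "steps": [
    [255,[0,0,1],[0,0,0]],
    [255,[0,0,1],[0,0,0]],
    [255,[0,0,1],[0,0,0]],
    [255,[0,0,1],[0,0,0]],
    [255,[0,0,1],[0,0,0]],
    [255,[0,0,0],[0,0,0]],
    [255,[0,0,0],[0,0,0]],
    [255,[0,0,0],[0,0,0]],
    [255,[0,0,0],[0,0,0]],
    [255,[0,0,0],[0,0,0]]
  ]
}}

```text
time_s: 29.45
ee_pos: [480.0, -0.8, 79.3]
ee_rot: [179.9, 0.0, 97.3]
force: [-4.5, -0.8, 15.8]
gripper_width: 29.9
gripper_force: 50.0
```

Call:
{"op": "servo_tool", "data": {
  "steps": [
    [255,[0,0,1],[0,0,0]],
    [255,[0,0,1],[0,0,0]],
    [255,[0,0,1],[0,0,0]],
    [255,[0,0,0],[0,0,0]],
    [255,[0,0,0],[0,0,0]],
    [255,[0,0,0],[0,0,0]],
    [255,[0,0,0],[0,0,0]],
    [255,[0,0,0],[0,0,0]],
    [255,[0,0,0],[0,0,0]],
    [255,[0,0,0],[0,0,0]]
  ]
}}

```text
time_s: 30.45
ee_pos: [480.1, -0.8, 79.2]
ee_rot: [179.9, 0.0, 97.3]
force: [-12.1, -0.5, 40.6]
gripper_width: 29.8
gripper_force: 50.0
```

Call:
{"op": "servo_tool", "data": {
  "steps": [
    [255,[0,0,-4],[0,0,0]],
    [255,[0,0,-2],[0,0,0]],
    [90,[0,0,0],[0,0,0]],
    [90,[0,0,0],[0,0,0]],
    [90,[0,0,0],[0,0,0]],
    [90,[0,0,0],[0,0,0]],
    [90,[0,0,-15],[0,0,0]],
    [90,[0,0,-35],[0,0,0]],
    [90,[0,0,-40],[0,0,0]],
    [90,[0,0,-40],[0,0,0]]
  ]
}}

```text
time_s: 31.45
ee_pos: [479.4, -0.6, 210.9]
ee_rot: [-179.9, -0.0, 97.3]
force: [1.4, -0.4, -0.3]
gripper_width: 59.0
gripper_force: 0.0
```

Call:
{"op": "servo_tool", "data": {
  "steps": [
    [90,[0,0,-40],[0,0,0]],
    [90,[0,0,-40],[0,0,0]],
    [90,[-35,30,0],[0,0,0]],
    [90,[-35,35,0],[0,0,0]],
    [90,[0,0,0],[0,0,0]],
    [90,[0,0,0],[0,0,0]],
    [90,[0,0,0],[0,0,0]],
    [90,[0,0,0],[0,0,0]],
    [90,[0,0,0],[0,0,0]],
    [90,[0,0,0],[0,0,0]]
  ]
}}

```text
time_s: 32.45
ee_pos: [552.7, -61.3, 290.3]
ee_rot: [180.0, 0.0, 97.4]
force: [0.4, 0.2, -0.2]
gripper_width: 59.2
gripper_force: 0.0
```

Run:
```python
from h import *
f=grab('wrist'); save(f,'w5'); C=cloud(f); z=C[...,2]; ok=f['z_map']>0
plan(530,240,300,180)
for c in((480,-1),(618.5,16)):
    b=ok&(abs(C[...,0]-c[0])<33)&(abs(C[...,1]-c[1])<110)
    t=b&(z>80)&(z<110); r=cv2.minAreaRect(C[t][:,:2].astype(np.float32))
    fl=b&(z>47)&(z<53); print('teeth',r,'top',np.percentile(z[t],97),'flange z',np.median(z[fl]) if fl.sum() else None,fl.sum())
```

```text
pos [552.8 -61.4 290.3] rot [180.    0.   97.4] q6 -14.9 t 32.5 w 59.2
  turn [ 0.     0.    -1.442] then [ 22.8 301.4  -9.7] | or shift first [301.8  16.   -9.7]
teeth ((479.7860107421875, -3.7543716430664062), (16.665157318115234, 184.55316162109375), 7.346340656280518) top 99.66848864875205 flange z 49.67538033193853 698
teeth ((618.4288940429688, 14.671638488769531), (16.731576919555664, 185.8162841796875), 7.527590751647949) top 99.6058774403196 flange z 49.62726780015896 671
```

View pics/w5.png

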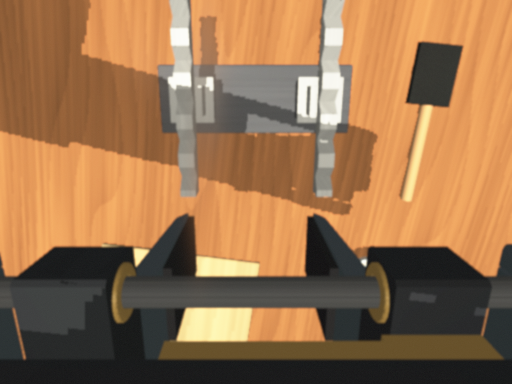

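Both bars are home and square (flanges at 49.6 mm, tops 99.6 mm; bars at (185,100) and (328,100)). Moving over the rods.

Call:
{"op": "servo_tool", "data": {
  "steps": [
    [100,[42.3,11.9,0],[0,0,0]],
    [100,[42.3,11.9,0],[0,0,0]],
    [100,[42.3,11.9,0],[0,0,0]],
    [100,[42.3,11.9,0],[0,0,0]],
    [100,[42.3,11.9,0],[0,0,0]],
    [100,[42.3,11.9,0],[0,0,0]],
    [100,[42.3,11.9,0],[0,0,0]],
    [100,[42.3,11.9,0],[0,0,0]],
    [100,[42.3,11.9,0],[0,0,0]],
    [100,[0,0,0],[0,0,-0.14]]
  ]
}}

```text
time_s: 33.5
ee_pos: [610.3, 335.2, 288.5]
ee_rot: [-180.0, -0.1, 105.8]
force: [1.0, -0.1, 0.5]
gripper_width: 55.7
gripper_force: 0.0
```

Call:
{"op": "servo_tool", "data": {
  "steps": [
    [100,[0,0,0],[0,0,-0.14]],
    [100,[0,0,0],[0,0,-0.14]],
    [100,[0,0,0],[0,0,-0.14]],
    [100,[0,0,0],[0,0,-0.14]],
    [100,[0,0,0],[0,0,-0.14]],
    [100,[0,0,0],[0,0,-0.14]],
    [100,[0,0,0],[0,0,-0.14]],
    [100,[0,0,0],[0,0,-0.14]],
    [100,[0,0,0],[0,0,-0.14]],
    [100,[0,0,0],[0,0,-0.14]]
  ]
}}

```text
time_s: 34.5
ee_pos: [610.6, 329.6, 290.0]
ee_rot: [180.0, -0.0, -174.1]
force: [0.4, 1.1, -0.8]
gripper_width: 55.5
gripper_force: 0.0
```

```bash
cat >> h.py <<'E'
def rods(f):
    C=cloud(f); x,y,z=C[...,0],C[...,1],C[...,2]
    m=((f['z_map']>0)&(z>9)&(z<24)&(x>370)&(x<690)&(y>170)&(y<490)).astype(np.uint8)
    n,L,st,_=cv2.connectedComponentsWithStats(m)
    for i in range(1,n):
        if st[i,4]<150: continue
        P=C[L==i]; r=cv2.minAreaRect(P[:,:2].astype(np.float32)); t=P[P[:,2]>np.percentile(P[:,2],60)]
        v=cv2.fitLine(t[:,:2].astype(np.float32),cv2.DIST_HUBER,0,.01,.01).ravel()
        print('rod',st[i,4],np.round(r[0],1),np.round(r[1],1),'line ang',round(float(np.degrees(np.arctan(v[1]/v[0]))),2),'y at r.x',round(float(v[3]+(r[0][0]-v[2])*v[1]/v[0]),1),'top',np.percentile(P[:,2],95).round(1))
E
python3 - <<'E'
from h import *
plan(530,240,100,185)
f=grab('wrist'); save(f,'w6'); rods(f)
E
```

```text
pos [610.6 329.6 290. ] rot [ 180.    -0.  -174.1] q6 -68.5 t 34.5 w 55.5
  turn [ 0.    -0.     0.016] then [ 88.1 -82.3 190. ] | or shift first [ 89.4 -80.9 190. ]
rod 1824 [545.1 231.3] [203.4  12.1] line ang 4.97 y at r.x 231.5 top 16.6
rod 1748 [532.3 327.7] [198.1  12. ] line ang 1.86 y at r.x 327.7 top 16.6
rod 1861 [535.1 376.4] [212.2  12.1] line ang 3.86 y at r.x 376.4 top 16.4
rod 1829 [525.  429.6] [203.6  12.4] line ang 7.06 y at r.x 429.5 top 16.5
```

View pics/w6.png

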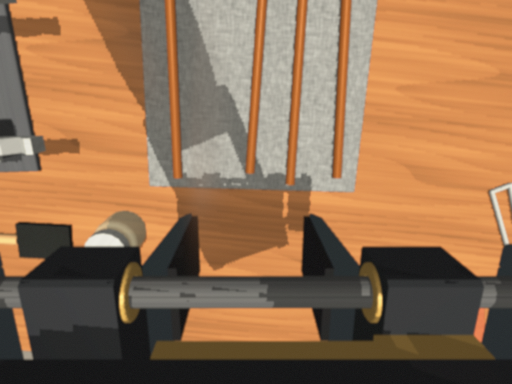

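Four rods are seen, from left to right at columns 174, 257, 298 and 342. Their far ends are cut off at the picture's top, so I take the centres from the near ends. Picking the first.

Call:
{"op": "servo_tool", "data": {
  "steps": [
    [130,[0,0,0],[0,0,0.016]],
    [130,[27.4,-30.7,0],[0,0,0]],
    [130,[27.4,-30.7,0],[0,0,0]],
    [130,[27.3,-30.8,0],[0,0,0]],
    [130,[0,0,40],[0,0,0]],
    [130,[0,0,40],[0,0,0]],
    [130,[0,0,40],[0,0,0]],
    [130,[0,0,40],[0,0,0]],
    [130,[0,0,40],[0,0,0]],
    [130,[0,0,28],[0,0,0]]
  ],
  "squeeze": 12
}}

```text
time_s: 35.55
ee_pos: [535.2, 230.5, 59.5]
ee_rot: [-180.0, -0.1, -175.6]
force: [-0.6, 0.4, -0.2]
gripper_width: 44.5
gripper_force: 0.0
```

Call:
{"op": "servo_tool", "data": {
  "steps": [
    [130,[0,0,12],[0,0,0]],
    [130,[0,0,12],[0,0,0]],
    [130,[0,0,7],[0,0,0]],
    [130,[0,0,0],[0,0,0]],
    [130,[0,0,0],[0,0,0]],
    [130,[0,0,0],[0,0,0]],
    [130,[0,0,0],[0,0,0]],
    [130,[0,0,0],[0,0,0]],
    [130,[0,0,0],[0,0,0]],
    [130,[0,0,0],[0,0,0]]
  ]
}}

```text
time_s: 36.55
ee_pos: [536.5, 230.9, 31.1]
ee_rot: [180.0, 0.0, -175.4]
force: [0.2, -1.0, -0.4]
gripper_width: 44.8
gripper_force: 0.0
```

Run:
```python
from h import *
plan(536.8,230.7,27.5,184.97)
```

```text
pos [536.5 230.9  31.1] rot [ 180.     0.  -175.4] q6 -72.5 t 36.5 w 44.8
  turn [ 0.     0.    -0.006] then [-0.3 -0.3  3.6] | or shift first [-0.3 -0.3  3.6]
```

Call:
{"op": "servo_tool", "data": {
  "steps": [
    [130,[0,0,1.6],[0,0,-0.006]],
    [130,[0,0,1.6],[0,0,0]],
    [255,[0,0,0],[0,0,0]],
    [255,[0,0,0],[0,0,0]],
    [255,[0,0,0],[0,0,0]],
    [255,[0,0,0],[0,0,0]],
    [255,[0,0,0],[0,0,0]],
    [255,[0,0,0],[0,0,0]],
    [255,[0,0,0],[0,0,0]],
    [255,[0,0,0],[0,0,0]]
  ],
  "squeeze": 12
}}

```text
time_s: 37.55
ee_pos: [536.5, 230.9, 27.8]
ee_rot: [180.0, 0.0, -175.0]
force: [-0.3, -0.5, 0.9]
gripper_width: 11.8
gripper_force: 12.0
```

Call:
{"op": "servo_tool", "data": {
  "steps": [
    [255,[0,0,-10],[0,0,0]],
    [255,[0,0,-20],[0,0,0]],
    [255,[0,0,-30],[0,0,0]],
    [255,[0,0,-30],[0,0,0]],
    [255,[0,0,-30],[0,0,0]],
    [255,[0,0,-15],[0,0,0]],
    [255,[0,0,0],[0,0,0]],
    [255,[0,0,0],[0,0,0]],
    [255,[0,0,0],[0,0,0]],
    [255,[0,0,0],[0,0,0]]
  ]
}}

```text
time_s: 38.55
ee_pos: [535.7, 230.6, 161.4]
ee_rot: [-180.0, -0.1, -175.0]
force: [0.4, 0.8, -0.0]
gripper_width: 11.5
gripper_force: 12.0
```

```bash
cat >> h.py <<'E'
def notch(n): a=np.radians(7.4); return np.array([549-38*n*np.sin(a),7.4+38*n*np.cos(a)])
def held():
    f=grab('wrist'); s=state(); C=cloud(f); T=(C-s['ee_pos'])@Rt(s)
    m=(f['z_map']>0)&(T[...,2]>0)&(T[...,2]<40)&(abs(T[...,1])<12)&(T[...,0]>25)&(T[...,0]<130)
    P=T[m]; print('held n',len(P)); 
    if len(P)>50: print('  end x',P[:,0].max().round(1),'slope z/x',np.round(np.polyfit(P[:,0],P[:,2],1),3),'slope y/x',np.round(np.polyfit(P[:,0],P[:,1],1),3))
    return f
E
python3 - <<'E'
from h import *
held(); p=notch(-1); print(p); plan(*p,160,187.4)
E
```

```text
held n 4754
  end x 109.8 slope z/x [ 0.    13.501] slope y/x [-0.     0.271]
[553.89423267 -30.28350417]
pos [535.9 230.7 161.6] rot [-1.80e+02 -1.00e-01 -1.75e+02] q6 -72.8 t 38.6 w 11.9
  turn [-0.001 -0.002 -0.042] then [  15.7 -261.1    1.6] | or shift first [   4.8 -261.6    1.7]
```

Call:
{"op": "servo_tool", "data": {
  "steps": [
    [255,[0,0,0],[0,0,-0.042]],
    [255,[2.6,-43.5,0],[0,0,0]],
    [255,[2.6,-43.5,0],[0,0,0]],
    [255,[2.6,-43.5,0],[0,0,0]],
    [255,[2.6,-43.5,0],[0,0,0]],
    [255,[2.6,-43.5,0],[0,0,0]],
    [255,[2.7,-43.6,0],[0,0,0]],
    [255,[0,0,10],[0,0,0]],
    [255,[0,0,15],[0,0,0]],
    [255,[0,0,8],[0,0,0]]
  ]
}}

```text
time_s: 39.6
ee_pos: [553.5, -29.9, 127.9]
ee_rot: [179.9, -0.2, -172.6]
force: [-0.3, 0.1, -0.3]
gripper_width: 11.8
gripper_force: 12.0
```

Call:
{"op": "servo_tool", "data": {
  "steps": [
    [255,[0,0,0],[0,0,0]],
    [255,[0,0,0],[0,0,0]],
    [255,[0,0,0],[0,0,0]],
    [255,[0,0,3],[0,0,0]],
    [255,[0,0,3],[0,0,0]],
    [255,[0,0,2],[0,0,0]],
    [255,[0,0,2],[0,0,0]],
    [255,[0,0,0],[0,0,0]],
    [255,[0,0,0],[0,0,0]],
    [255,[0,0,0],[0,0,0]]
  ]
}}

```text
time_s: 40.6
ee_pos: [554.6, -30.0, 119.8]
ee_rot: [180.0, 0.0, -172.6]
force: [0.4, 0.2, -0.2]
gripper_width: 11.6
gripper_force: 12.0
```

Run:
```python
from h import *
p=notch(-1); plan(*p,113.3,187.4); f=held(); save(f,'w7')
```

```text
pos [554.6 -30.  119.8] rot [ 180.     0.  -172.6] q6 -101.7 t 40.6 w 11.6
  turn [0. 0. 0.] then [ 0.7 -0.2  6.5] | or shift first [ 0.7 -0.2  6.5]
held n 5548
  end x 109.6 slope z/x [1.0000e-03 1.4879e+01] slope y/x [-0.    0.21]
```

View pics/w7.png

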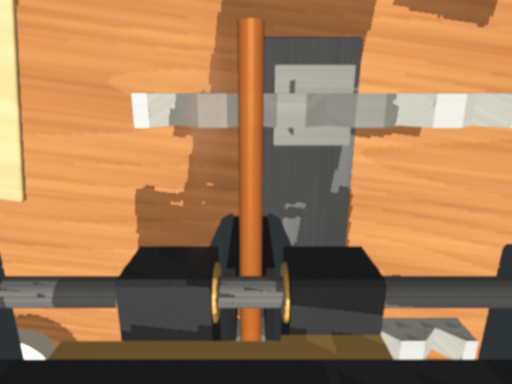

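The rod is held straight at column 250, over the notch. The bar's left end is at column 132, about 57 mm away, which matches the -38 notch. Lowering.

Call:
{"op": "servo_tool", "data": {
  "steps": [
    [255,[0.7,-0.2,1.5],[0,0,0]],
    [255,[0,0,1.5],[0,0,0]],
    [255,[0,0,1.5],[0,0,0]],
    [255,[0,0,1],[0,0,0]],
    [255,[0,0,0],[0,0,0]],
    [255,[0,0,0],[0,0,0]],
    [255,[0,0,0],[0,0,0]],
    [255,[0,0,0],[0,0,0]],
    [255,[0,0,0],[0,0,0]],
    [255,[0,0,0],[0,0,0]]
  ]
}}

```text
time_s: 41.65
ee_pos: [553.8, -30.3, 114.3]
ee_rot: [180.0, 0.0, -172.6]
force: [0.3, -0.1, -0.5]
gripper_width: 11.7
gripper_force: 12.0
```

Call:
{"op": "servo_tool", "data": {
  "steps": [
    [255,[0,0,0.7],[0,0,0]],
    [255,[0,0,0],[0,0,0]],
    [255,[0,0,0],[0,0,0]],
    [195,[0,0,0],[0,0,0]],
    [195,[0,0,0],[0,0,0]],
    [195,[0,0,0],[0,0,0]],
    [195,[0,0,0],[0,0,0]],
    [195,[0,0,-4],[0,0,0]],
    [195,[0,0,-10],[0,0,0]],
    [195,[0,0,-25],[0,0,0]]
  ]
}}

```text
time_s: 42.65
ee_pos: [552.6, -30.2, 151.8]
ee_rot: [179.9, -0.2, -172.6]
force: [-0.3, 0.5, 0.5]
gripper_width: 21.3
gripper_force: 0.0
```

Call:
{"op": "servo_tool", "data": {
  "steps": [
    [195,[0,0,-35],[0,0,0]],
    [195,[0,0,-35],[0,0,0]],
    [130,[0,0,0],[0,0,0]],
    [130,[0,0,0],[0,0,0]],
    [130,[0,0,0],[0,0,0]],
    [130,[0,0,0],[0,0,0]],
    [130,[0,0,0],[0,0,0]],
    [130,[0,0,0],[0,0,0]],
    [130,[0,0,0],[0,0,0]],
    [130,[0,0,0],[0,0,0]]
  ]
}}

```text
time_s: 43.65
ee_pos: [553.8, -30.3, 222.4]
ee_rot: [180.0, -0.0, -172.6]
force: [0.5, 0.3, 0.2]
gripper_width: 44.4
gripper_force: 0.0
```

```bash
cat >> h.py <<'E'
def placed(f):
    C=cloud(f); x,y,z=C[...,0],C[...,1],C[...,2]; c=f['color'].astype(int)
    amb=(c[...,0]>c[...,2]*1.8)&(c[...,0]>60)
    m=(amb&(f['z_map']>0)&(z>85)&(z<125)&(abs(x-549)<200)&(abs(y-7)<150)).astype(np.uint8)
    n,L,st,_=cv2.connectedComponentsWithStats(m)
    for i in range(1,n):
        if st[i,4]<120: continue
        P=C[L==i]; r=cv2.minAreaRect(P[:,:2].astype(np.float32)); print('placed',np.round(r[0],1),np.round(r[1],1),round(r[2],1),'top',np.percentile(P[:,2],95).round(1),'x',P[:,0].min().round(),P[:,0].max().round())
E
python3 - <<'E'
from h import *
f=grab('wrist'); placed(f); plan(521.3,327.3,60,181.86)
f=grab('side'); placed(f)
print([notch(n) for n in(0,1,2)])
E
```

```text
placed [538.  -31.4] [187.3  11.8] 7.4 top 101.8 x 445.0 632.0
pos [553.8 -30.3 222.4] rot [ 180.    -0.  -172.6] q6 -101.7 t 43.7 w 44.6
  turn [ 0.    -0.     0.097] then [ 20.9 358.5 162.4] | or shift first [-13.9 358.8 162.5]
placed [551.6 -25. ] [218.3  23.1] 4.6 top 103.6 x 443.0 660.0
[array([549. ,   7.4]), array([544.10576733,  45.08350417]), array([539.21153466,  82.76700834])]
```

Call:
{"op": "servo_tool", "data": {
  "steps": [
    [130,[0,0,0],[0,0,0.097]],
    [130,[2.6,44.8,0],[0,0,0]],
    [130,[2.6,44.8,0],[0,0,0]],
    [130,[2.6,44.8,0],[0,0,0]],
    [130,[2.6,44.8,0],[0,0,0]],
    [130,[2.6,44.8,0],[0,0,0]],
    [130,[2.6,44.8,0],[0,0,0]],
    [130,[2.6,44.8,0],[0,0,0]],
    [130,[2.7,44.9,0],[0,0,0]],
    [130,[0,0,40],[0,0,0]]
  ]
}}

```text
time_s: 44.75
ee_pos: [523.8, 334.7, 187.2]
ee_rot: [179.5, 0.7, -177.9]
force: [1.5, -0.3, 0.2]
gripper_width: 44.8
gripper_force: 0.0
```

Call:
{"op": "servo_tool", "data": {
  "steps": [
    [130,[0,0,40],[0,0,0]],
    [130,[0,0,40],[0,0,0]],
    [130,[0,0,40],[0,0,0]],
    [130,[0,0,15],[0,0,0]],
    [130,[0,0,10],[0,0,0]],
    [130,[0,0,6],[0,0,0]],
    [130,[0,0,0],[0,0,0]],
    [130,[0,0,0],[0,0,0]],
    [130,[0,0,0],[0,0,0]],
    [130,[0,0,0],[0,0,0]]
  ]
}}

```text
time_s: 45.75
ee_pos: [521.9, 327.6, 32.5]
ee_rot: [179.9, 0.1, -178.2]
force: [0.1, 0.5, -0.2]
gripper_width: 44.9
gripper_force: 0.0
```

Run:
```python
from h import *
plan(521.3,327.3,27.8,181.86)
f=grab('wrist'); rods(f)
```

```text
pos [521.9 327.6  32.5] rot [ 1.799e+02  1.000e-01 -1.782e+02] q6 -60.8 t 45.8 w 44.9
  turn [ 0.001  0.002 -0.   ] then [ 0.6 -0.3  4.7] | or shift first [ 0.6 -0.3  4.7]
rod 6482 [469.8 422.6] [126.1  12.5] line ang 7.1 y at r.x 422.6 top 16.1
rod 6227 [475.5 325.8] [129.5  12. ] line ang 1.79 y at r.x 325.7 top 16.2
rod 4981 [473.6 371.9] [105.8  12.2] line ang 3.77 y at r.x 371.9 top 16.1
rod 357 [520.2 304.8] [35.1  8. ] line ang 11.0 y at r.x 304.7 top 23.3
rod 357 [518.5 350.7] [ 8.2 34.3] line ang -7.14 y at r.x 351.0 top 23.4
rod 636 [569.5 328.8] [23.8 11.1] line ang 3.65 y at r.x 328.9 top 16.1
```

Call:
{"op": "servo_tool", "data": {
  "steps": [
    [130,[0.3,-0.3,2.5],[0,0,0]],
    [130,[0,0,2.1],[0,0,0]],
    [255,[0,0,0],[0,0,0]],
    [255,[0,0,0],[0,0,0]],
    [255,[0,0,0],[0,0,0]],
    [255,[0,0,0],[0,0,0]],
    [255,[0,0,0],[0,0,0]],
    [255,[0,0,0],[0,0,0]],
    [255,[0,0,0],[0,0,0]],
    [255,[0,0,0],[0,0,0]]
  ],
  "squeeze": 12
}}

```text
time_s: 46.8
ee_pos: [521.2, 327.1, 27.0]
ee_rot: [180.0, 0.0, -178.2]
force: [0.3, -0.4, 0.6]
gripper_width: 11.6
gripper_force: 12.0
```

Call:
{"op": "servo_tool", "data": {
  "steps": [
    [255,[0,0,-10],[0,0,0]],
    [255,[0,0,-20],[0,0,0]],
    [255,[0,0,-30],[0,0,0]],
    [255,[0,0,-30],[0,0,0]],
    [255,[0,0,-30],[0,0,0]],
    [255,[0,0,-15],[0,0,0]],
    [255,[0,0,0],[0,0,0]],
    [255,[0,0,0],[0,0,0]],
    [255,[0,0,0],[0,0,0]],
    [255,[0,0,0],[0,0,0]]
  ]
}}

```text
time_s: 47.8
ee_pos: [520.5, 326.6, 160.5]
ee_rot: [-179.9, -0.1, -178.2]
force: [-1.1, 0.0, -0.9]
gripper_width: 11.4
gripper_force: 12.0
```

Run:
```python
from h import *
held(); plan(*notch(0),128,187.4)
```

```text
held n 4853
  end x 110.7 slope z/x [-0.    12.774] slope y/x [-0.001  0.21 ]
pos [520.6 326.7 160.7] rot [-1.799e+02 -1.000e-01 -1.782e+02] q6 -60.8 t 47.9 w 11.1
  turn [-0.001 -0.002 -0.097] then [  12.9 -320.3   32.7] | or shift first [ -18.2 -320.    33. ]
```

Call:
{"op": "servo_tool", "data": {
  "steps": [
    [255,[0,0,0],[0,0,-0.097]],
    [255,[1.8,-45.8,0],[0,0,0]],
    [255,[1.8,-45.8,0],[0,0,0]],
    [255,[1.8,-45.8,0],[0,0,0]],
    [255,[1.8,-45.8,0],[0,0,0]],
    [255,[1.8,-45.8,0],[0,0,0]],
    [255,[1.9,-45.8,0],[0,0,0]],
    [255,[2.0,-45.5,0],[0,0,0]],
    [255,[0,0,12],[0,0,0]],
    [255,[0,0,20],[0,0,0]]
  ]
}}

```text
time_s: 48.85
ee_pos: [550.4, 6.5, 130.0]
ee_rot: [180.0, 0.1, -172.8]
force: [0.4, 1.4, 0.1]
gripper_width: 11.5
gripper_force: 12.0
```

Call:
{"op": "servo_tool", "data": {
  "steps": [
    [255,[0,0,0],[0,0,0]],
    [255,[0,0,0],[0,0,0]],
    [255,[0,0,0],[0,0,0]],
    [255,[0,0,3],[0,0,0]],
    [255,[0,0,3],[0,0,0]],
    [255,[0,0,2],[0,0,0]],
    [255,[0,0,0],[0,0,0]],
    [255,[0,0,0],[0,0,0]],
    [255,[0,0,0],[0,0,0]],
    [255,[0,0,0],[0,0,0]]
  ]
}}

```text
time_s: 49.85
ee_pos: [549.6, 7.7, 122.0]
ee_rot: [180.0, 0.0, -172.6]
force: [-0.1, -0.2, -0.0]
gripper_width: 11.5
gripper_force: 12.0
```

Run:
```python
from h import *
plan(*notch(0),112.7,187.4)
```

```text
pos [549.6   7.7 122. ] rot [ 180.     0.  -172.6] q6 -97.8 t 49.9 w 11.5
  turn [ 0.  0. -0.] then [ 0.7 -0.2  9.3] | or shift first [ 0.7 -0.2  9.3]
```

Call:
{"op": "servo_tool", "data": {
  "steps": [
    [255,[0.5,-0.2,2.5],[0,0,0]],
    [255,[0,0,2.5],[0,0,0]],
    [255,[0,0,1.5],[0,0,0]],
    [255,[0,0,1.5],[0,0,0]],
    [255,[0,0,1],[0,0,0]],
    [255,[0,0,0.4],[0,0,0]],
    [255,[0,0,0],[0,0,0]],
    [255,[0,0,0],[0,0,0]],
    [255,[0,0,0],[0,0,0]],
    [255,[0,0,0],[0,0,0]]
  ]
}}

```text
time_s: 50.85
ee_pos: [549.1, 7.7, 112.8]
ee_rot: [180.0, 0.0, -172.6]
force: [-1.2, 1.9, 2.6]
gripper_width: 11.7
gripper_force: 12.0
```

Call:
{"op": "servo_tool", "data": {
  "steps": [
    [195,[0,0,0],[0,0,0]],
    [195,[0,0,0],[0,0,0]],
    [195,[0,0,0],[0,0,0]],
    [195,[0,0,0],[0,0,0]],
    [195,[0,0,-4],[0,0,0]],
    [195,[0,0,-10],[0,0,0]],
    [195,[0,0,-25],[0,0,0]],
    [195,[0,0,-35],[0,0,0]],
    [130,[0,0,-25],[0,0,0]],
    [130,[0,0,0],[0,0,0]]
  ]
}}

```text
time_s: 51.85
ee_pos: [551.5, 7.4, 216.4]
ee_rot: [-179.9, 0.5, -172.6]
force: [1.0, 0.1, 0.8]
gripper_width: 34.7
gripper_force: 0.0
```

Run:
```python
from h import *
f=grab('wrist'); placed(f); f=grab('side'); placed(f); rods(f); plan(530.9,376.1,60,183.86)
```

```text
placed [533.5   6.4] [189.4  11.9] 7.4 top 101.8 x 439.0 628.0
placed [511.3 -35. ] [133.3  12.7] 7.4 top 101.8 x 445.0 578.0
placed [551.5 -25.3] [218.2  21.5] 7.1 top 103.6 x 443.0 660.0
placed [548.   3.] [218.8  32.7] 7.2 top 103.6 x 438.0 656.0
rod 524 [530.6 377.8] [218.2  14.4] line ang 3.92 y at r.x 378.7 top 18.3
rod 586 [515.2 430.3] [219.2  14.5] line ang 7.07 y at r.x 430.7 top 18.3
pos [549.2   7.5 212.3] rot [-1.800e+02  1.000e-01 -1.726e+02] q6 -97.8 t 52.0 w 42.4
  turn [-0.     0.002  0.062] then [ -6.6 369.  152.3] | or shift first [-29.1 367.9 152.3]
```

Call:
{"op": "servo_tool", "data": {
  "steps": [
    [130,[0,0,0],[0,0,0.062]],
    [130,[-0.8,46.1,0],[0,0,0]],
    [130,[-0.8,46.1,0],[0,0,0]],
    [130,[-0.8,46.1,0],[0,0,0]],
    [130,[-0.8,46.1,0],[0,0,0]],
    [130,[-0.8,46.1,0],[0,0,0]],
    [130,[-0.8,46.1,0],[0,0,0]],
    [130,[-0.8,46.2,0],[0,0,0]],
    [130,[-0.9,46.2,0],[0,0,0]],
    [130,[0,0,40],[0,0,0]]
  ]
}}

```text
time_s: 52.95
ee_pos: [532.4, 383.4, 174.5]
ee_rot: [179.5, 0.5, -175.9]
force: [1.2, -1.0, -0.2]
gripper_width: 44.4
gripper_force: 0.0
```

Call:
{"op": "servo_tool", "data": {
  "steps": [
    [130,[0,0,40],[0,0,0]],
    [130,[0,0,40],[0,0,0]],
    [130,[0,0,30],[0,0,0]],
    [130,[0,0,15],[0,0,0]],
    [130,[0,0,10],[0,0,0]],
    [130,[0,0,5],[0,0,0]],
    [130,[0,0,0],[0,0,0]],
    [130,[0,0,0],[0,0,0]],
    [130,[0,0,0],[0,0,0]],
    [130,[0,0,0],[0,0,0]]
  ]
}}

```text
time_s: 53.95
ee_pos: [531.2, 376.3, 32.5]
ee_rot: [179.9, 0.1, -176.1]
force: [-0.3, 0.5, 0.7]
gripper_width: 44.5
gripper_force: 0.0
```

Run:
```python
from h import *
plan(530.9,376.1,27.5,183.86)
f=grab('wrist'); rods(f)
```

```text
pos [531.2 376.3  32.5] rot [ 1.799e+02  1.000e-01 -1.761e+02] q6 -59.5 t 54.0 w 44.5
  turn [ 0.001  0.001 -0.   ] then [ 0.3 -0.2  5. ] | or shift first [ 0.3 -0.2  5. ]
rod 6275 [471.7 423.2] [126.1  12.3] line ang 6.94 y at r.x 423.1 top 16.1
rod 6192 [485.6 373. ] [130.  12.] line ang 4.05 y at r.x 373.1 top 16.2
rod 354 [530.3 353.6] [34.5  8.4] line ang 12.75 y at r.x 353.4 top 23.4
rod 361 [526.9 399.4] [ 8.6 34.3] line ang -5.48 y at r.x 399.6 top 23.4
rod 667 [579.6 379.7] [26.3 11.8] line ang 4.84 y at r.x 379.5 top 16.1
```

Call:
{"op": "servo_tool", "data": {
  "steps": [
    [130,[0.2,-0.2,2.5],[0,0,0]],
    [130,[0,0,2.1],[0,0,0]],
    [255,[0,0,0],[0,0,0]],
    [255,[0,0,0],[0,0,0]],
    [255,[0,0,0],[0,0,0]],
    [255,[0,0,0],[0,0,0]],
    [255,[0,0,0],[0,0,0]],
    [255,[0,0,0],[0,0,0]],
    [255,[0,0,0],[0,0,0]],
    [255,[0,0,0],[0,0,0]]
  ],
  "squeeze": 12
}}

```text
time_s: 55.0
ee_pos: [530.7, 375.9, 27.0]
ee_rot: [180.0, 0.0, -176.1]
force: [0.2, 0.1, 0.5]
gripper_width: 11.7
gripper_force: 12.0
```

Call:
{"op": "servo_tool", "data": {
  "steps": [
    [255,[0,0,-10],[0,0,0]],
    [255,[0,0,-20],[0,0,0]],
    [255,[0,0,-30],[0,0,0]],
    [255,[0,0,-30],[0,0,0]],
    [255,[0,0,-30],[0,0,0]],
    [255,[0,0,-15],[0,0,0]],
    [255,[0,0,0],[0,0,0]],
    [255,[0,0,0],[0,0,0]],
    [255,[0,0,0],[0,0,0]],
    [255,[0,0,0],[0,0,0]]
  ]
}}

```text
time_s: 56.0
ee_pos: [530.0, 375.5, 160.5]
ee_rot: [-179.9, -0.1, -176.1]
force: [0.9, -0.4, -0.9]
gripper_width: 11.7
gripper_force: 12.0
```

Run:
```python
from h import *
held(); plan(*notch(1),128,187.4)
```

```text
held n 4845
  end x 110.4 slope z/x [-0.    12.841] slope y/x [-0.001  0.255]
pos [530.2 375.6 160.7] rot [-1.799e+02 -1.000e-01 -1.761e+02] q6 -59.6 t 56.0 w 11.6
  turn [-0.001 -0.002 -0.062] then [  28.7 -329.5   32.7] | or shift first [   8.2 -330.6   33.1]
```

Call:
{"op": "servo_tool", "data": {
  "steps": [
    [255,[0,0,0],[0,0,-0.062]],
    [255,[4.1,-47.1,0],[0,0,0]],
    [255,[4.1,-47.1,0],[0,0,0]],
    [255,[4.1,-47.1,0],[0,0,0]],
    [255,[4.1,-47.1,0],[0,0,0]],
    [255,[4.1,-47.1,0],[0,0,0]],
    [255,[4.1,-47.1,0],[0,0,0]],
    [255,[4.1,-46.9,0],[0,0,0]],
    [255,[0,0,12],[0,0,0]],
    [255,[0,0,20],[0,0,0]]
  ]
}}

```text
time_s: 57.05
ee_pos: [545.5, 44.2, 130.2]
ee_rot: [180.0, 0.2, -172.8]
force: [0.2, 0.7, -1.8]
gripper_width: 11.3
gripper_force: 12.0
```

Call:
{"op": "servo_tool", "data": {
  "steps": [
    [255,[0,0,0],[0,0,0]],
    [255,[0,0,0],[0,0,0]],
    [255,[0,0,0],[0,0,0]],
    [255,[0,0,3],[0,0,0]],
    [255,[0,0,3],[0,0,0]],
    [255,[0,0,2],[0,0,0]],
    [255,[0,0,0],[0,0,0]],
    [255,[0,0,0],[0,0,0]],
    [255,[0,0,0],[0,0,0]],
    [255,[0,0,0],[0,0,0]]
  ]
}}

```text
time_s: 58.05
ee_pos: [544.7, 45.4, 122.0]
ee_rot: [180.0, 0.0, -172.6]
force: [0.1, 0.0, -1.9]
gripper_width: 11.3
gripper_force: 12.0
```

Run:
```python
from h import *
plan(*notch(1),112.7,187.4)
```

```text
pos [544.7  45.4 122. ] rot [ 180.     0.  -172.6] q6 -93.8 t 58.0 w 11.3
  turn [ 0.  0. -0.] then [ 0.6 -0.2  9.3] | or shift first [ 0.6 -0.2  9.3]
```

Call:
{"op": "servo_tool", "data": {
  "steps": [
    [255,[0.5,0,2.5],[0,0,0]],
    [255,[0,0,2.5],[0,0,0]],
    [255,[0,0,1.5],[0,0,0]],
    [255,[0,0,1.5],[0,0,0]],
    [255,[0,0,1],[0,0,0]],
    [255,[0,0,0.3],[0,0,0]],
    [255,[0,0,0],[0,0,0]],
    [255,[0,0,0],[0,0,0]],
    [255,[0,0,0],[0,0,0]],
    [255,[0,0,0],[0,0,0]]
  ]
}}

```text
time_s: 59.05
ee_pos: [544.1, 45.5, 112.7]
ee_rot: [180.0, 0.0, -172.6]
force: [-1.5, 1.1, 0.9]
gripper_width: 11.3
gripper_force: 12.0
```

Call:
{"op": "servo_tool", "data": {
  "steps": [
    [195,[0,0,0],[0,0,0]],
    [195,[0,0,0],[0,0,0]],
    [195,[0,0,0],[0,0,0]],
    [195,[0,0,0],[0,0,0]],
    [195,[0,0,-4],[0,0,0]],
    [195,[0,0,-10],[0,0,0]],
    [195,[0,0,-25],[0,0,0]],
    [195,[0,0,-35],[0,0,0]],
    [130,[0,0,-25],[0,0,0]],
    [130,[0,0,0],[0,0,0]]
  ]
}}

```text
time_s: 60.05
ee_pos: [546.5, 45.5, 216.5]
ee_rot: [-180.0, 0.5, -172.6]
force: [-1.1, 0.1, 0.2]
gripper_width: 34.5
gripper_force: 0.0
```

Run:
```python
from h import *
f=grab('side'); placed(f); rods(f); plan(516.6,428.5,60,187.0)
```

```text
placed [551.5 -25.9] [218.2  22.2] 5.9 top 103.4 x 443.0 660.0
placed [548.4   0.8] [218.4  36.5] 7.5 top 103.7 x 438.0 655.0
placed [542.7  49.5] [218.5  14.3] 7.2 top 103.3 x 434.0 651.0
rod 588 [515.3 430.4] [218.9  15. ] line ang 6.66 y at r.x 431.1 top 18.4
pos [545.2  45.4 214.2] rot [-180.     0.3 -172.6] q6 -93.8 t 60.1 w 38.7
  turn [-0.     0.005  0.007] then [-18.3 383.7 154.2] | or shift first [-20.2 383.6 154.2]
```

Call:
{"op": "servo_tool", "data": {
  "steps": [
    [130,[0,0,0],[0,0,0.007]],
    [130,[-2.4,48,0],[0,0,0]],
    [130,[-2.4,48,0],[0,0,0]],
    [130,[-2.4,48,0],[0,0,0]],
    [130,[-2.4,48,0],[0,0,0]],
    [130,[-2.4,48,0],[0,0,0]],
    [130,[-2.4,48,0],[0,0,0]],
    [130,[-2.4,48,0],[0,0,0]],
    [130,[-2.4,48,0],[0,0,0]],
    [130,[0,0,40],[0,0,0]]
  ]
}}

```text
time_s: 61.1
ee_pos: [517.5, 436.7, 174.6]
ee_rot: [179.5, 0.5, -172.7]
force: [1.3, -0.9, -0.7]
gripper_width: 44.8
gripper_force: 0.0
```

Call:
{"op": "servo_tool", "data": {
  "steps": [
    [130,[0,0,40],[0,0,0]],
    [130,[0,0,40],[0,0,0]],
    [130,[0,0,30],[0,0,0]],
    [130,[0,0,15],[0,0,0]],
    [130,[0,0,10],[0,0,0]],
    [130,[0,0,5],[0,0,0]],
    [130,[0,0,0],[0,0,0]],
    [130,[0,0,0],[0,0,0]],
    [130,[0,0,0],[0,0,0]],
    [130,[0,0,0],[0,0,0]]
  ]
}}

```text
time_s: 62.1
ee_pos: [516.8, 429.2, 32.8]
ee_rot: [179.9, 0.1, -173.0]
force: [-0.4, -0.0, -0.9]
gripper_width: 44.8
gripper_force: 0.0
```

Run:
```python
from h import *
plan(516.6,428.5,27.5,187)
f=grab('wrist'); rods(f)
```

```text
pos [516.8 429.2  32.8] rot [ 1.799e+02  1.000e-01 -1.730e+02] q6 -58.3 t 62.1 w 44.8
  turn [0.001 0.002 0.   ] then [ 0.3 -0.7  5.3] | or shift first [ 0.3 -0.7  5.3]
rod 6174 [471.2 423.4] [129.5  12. ] line ang 6.86 y at r.x 423.3 top 16.2
rod 347 [517.3 406.5] [35.1  8.3] line ang 15.35 y at r.x 406.3 top 23.3
rod 348 [511.3 452. ] [ 8.3 34.3] line ang -1.35 y at r.x 452.2 top 23.3
rod 647 [564.9 434.6] [25.  11.6] line ang 8.47 y at r.x 434.9 top 16.2
```

Call:
{"op": "servo_tool", "data": {
  "steps": [
    [130,[0.2,-0.4,2.8],[0,0,0]],
    [130,[0,0,2.1],[0,0,0]],
    [255,[0,0,0],[0,0,0]],
    [255,[0,0,0],[0,0,0]],
    [255,[0,0,0],[0,0,0]],
    [255,[0,0,0],[0,0,0]],
    [255,[0,0,0],[0,0,0]],
    [255,[0,0,0],[0,0,0]],
    [255,[0,0,0],[0,0,0]],
    [255,[0,0,0],[0,0,0]]
  ],
  "squeeze": 12
}}

```text
time_s: 63.15
ee_pos: [516.2, 428.4, 26.8]
ee_rot: [180.0, 0.0, -173.0]
force: [0.6, -0.6, -0.3]
gripper_width: 11.6
gripper_force: 12.0
```

Call:
{"op": "servo_tool", "data": {
  "steps": [
    [255,[0,0,-10],[0,0,0]],
    [255,[0,0,-20],[0,0,0]],
    [255,[0,0,-30],[0,0,0]],
    [255,[0,0,-30],[0,0,0]],
    [255,[0,0,-30],[0,0,0]],
    [255,[0,0,-15],[0,0,0]],
    [255,[0,0,0],[0,0,0]],
    [255,[0,0,0],[0,0,0]],
    [255,[0,0,0],[0,0,0]],
    [255,[0,0,0],[0,0,0]]
  ]
}}

```text
time_s: 64.15
ee_pos: [515.6, 428.0, 160.2]
ee_rot: [-179.9, -0.1, -173.0]
force: [-0.4, -0.4, -0.2]
gripper_width: 11.7
gripper_force: 12.0
```

Run:
```python
from h import *
held(); plan(*notch(2),128,187.4)
```

```text
held n 4843
  end x 110.1 slope z/x [-0.    12.558] slope y/x [0.001 0.24 ]
pos [515.8 428.1 160.4] rot [-1.799e+02 -1.000e-01 -1.730e+02] q6 -58.3 t 64.2 w 11.6
  turn [-0.001 -0.002 -0.007] then [  21.2 -345.4   32.4] | or shift first [  18.8 -345.5   32.9]
```

Call:
{"op": "servo_tool", "data": {
  "steps": [
    [255,[0,0,0],[0,0,-0.007]],
    [255,[3,-49.3,0],[0,0,0]],
    [255,[3,-49.3,0],[0,0,0]],
    [255,[3,-49.3,0],[0,0,0]],
    [255,[3,-49.3,0],[0,0,0]],
    [255,[3,-49.3,0],[0,0,0]],
    [255,[3,-49.3,0],[0,0,0]],
    [255,[3,-49.3,0],[0,0,0]],
    [255,[0,0,12],[0,0,0]],
    [255,[0,0,20],[0,0,0]]
  ]
}}

```text
time_s: 65.2
ee_pos: [541.0, 82.3, 130.4]
ee_rot: [180.0, 0.2, -172.8]
force: [0.4, -0.2, -0.7]
gripper_width: 11.7
gripper_force: 12.0
```

Call:
{"op": "servo_tool", "data": {
  "steps": [
    [255,[0,0,0],[0,0,0]],
    [255,[0,0,0],[0,0,0]],
    [255,[0,0,0],[0,0,0]],
    [255,[0,0,3],[0,0,0]],
    [255,[0,0,3],[0,0,0]],
    [255,[0,0,2],[0,0,0]],
    [255,[0,0,0],[0,0,0]],
    [255,[0,0,0],[0,0,0]],
    [255,[0,0,0],[0,0,0]],
    [255,[0,0,0],[0,0,0]]
  ]
}}

```text
time_s: 66.2
ee_pos: [539.9, 83.4, 121.9]
ee_rot: [180.0, 0.0, -172.6]
force: [-0.5, -0.4, -1.5]
gripper_width: 11.5
gripper_force: 12.0
```

Run:
```python
from h import *
plan(*notch(2),112.5,187.4)
```

```text
pos [539.9  83.4 121.9] rot [ 180.     0.  -172.6] q6 -89.8 t 66.2 w 11.5
  turn [ 0.  0. -0.] then [ 0.8 -0.6  9.4] | or shift first [ 0.8 -0.6  9.4]
```

Call:
{"op": "servo_tool", "data": {
  "steps": [
    [255,[0.5,-0.2,2.5],[0,0,0]],
    [255,[0,0,2.5],[0,0,0]],
    [255,[0,0,1.5],[0,0,0]],
    [255,[0,0,1.5],[0,0,0]],
    [255,[0,0,1],[0,0,0]],
    [255,[0,0,0.3],[0,0,0]],
    [255,[0,0,0],[0,0,0]],
    [255,[0,0,0],[0,0,0]],
    [255,[0,0,0],[0,0,0]],
    [255,[0,0,0],[0,0,0]]
  ]
}}

```text
time_s: 67.2
ee_pos: [539.4, 83.2, 112.5]
ee_rot: [180.0, 0.0, -172.6]
force: [0.2, -0.1, -0.0]
gripper_width: 11.4
gripper_force: 12.0
```

Call:
{"op": "servo_tool", "data": {
  "steps": [
    [195,[0,0,0],[0,0,0]],
    [195,[0,0,0],[0,0,0]],
    [195,[0,0,0],[0,0,0]],
    [195,[0,0,0],[0,0,0]],
    [195,[0,0,-4],[0,0,0]],
    [195,[0,0,-10],[0,0,0]],
    [195,[0,0,-25],[0,0,0]],
    [195,[0,0,-35],[0,0,0]],
    [195,[0,0,-40],[0,0,0]],
    [195,[0,0,-40],[0,0,0]]
  ]
}}

```text
time_s: 68.2
ee_pos: [539.1, 83.2, 268.8]
ee_rot: [180.0, 0.0, -172.6]
force: [0.2, -0.8, -0.2]
gripper_width: 21.3
gripper_force: 0.0
```

Call:
{"op": "servo_tool", "data": {
  "steps": [
    [195,[-15,20,-20],[0,0,0]],
    [195,[-20,20,0],[0,0,0]],
    [195,[-20,20,0],[0,0,0]],
    [195,[0,40,0],[0,0,0]],
    [195,[0,40,0],[0,0,0]],
    [195,[0,0,0],[0,0,0]],
    [195,[0,0,0],[0,0,0]],
    [195,[0,0,0],[0,0,0]],
    [195,[0,0,0],[0,0,0]],
    [195,[0,0,0],[0,0,0]]
  ]
}}

```text
time_s: 69.2
ee_pos: [576.1, 228.1, 286.7]
ee_rot: [-180.0, 0.0, -172.7]
force: [-0.4, -0.7, 0.1]
gripper_width: 21.4
gripper_force: 0.0
```

Run:
```python
from h import *
s=state(); print(s['ee_pos'],s['time_s'])
f=grab('wrist'); placed(f); save(f,'w8'); f=grab('side'); placed(f); rods(f)
```

```text
[576.05581433 228.09238723 286.74459308] 69.2
placed [552.8   8.6] [212.3  15.2] 7.1 top 102.0 x 447.0 658.0
placed [548.   45.5] [211.5  15.9] 7.2 top 102.0 x 442.0 653.0
placed [543.4  84.9] [212.6  12.3] 7.4 top 101.9 x 437.0 649.0
placed [616.4 -19.8] [94.9 12. ] 7.0 top 101.7 x 569.0 664.0
placed [514.3 -30.7] [143.5  15.9] 8.2 top 103.6 x 443.0 585.0
placed [509.4   7.5] [142.9  14.7] 6.5 top 103.5 x 438.0 580.0
placed [542.8  49.6] [218.5  17.3] 6.7 top 103.5 x 434.0 652.0
placed [538.1  86.4] [218.4  16.3] 7.1 top 103.7 x 430.0 646.0
```

View pics/w8.png

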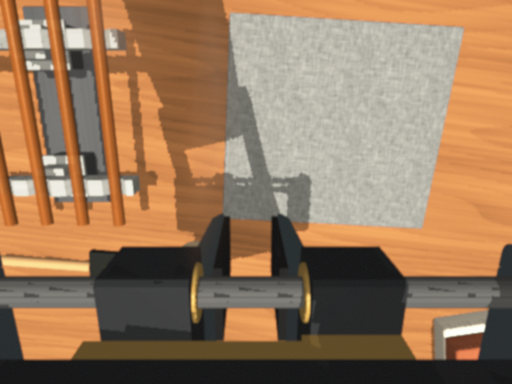

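The mat at (340,120) is empty and all four rods lie in their notches (columns 5 to 110). Their tops are at 101.8 mm (101.5 expected), parallel to the stand and centred on it.

```bash
python3 -c "
from h import *
print(ticket.job_done())"
```

```text
the job is handed in; nothing more can be done
None
```

Job handed in: both bars pushed to a firm stop on their drives and square across the stand (ball click judged from seated height, not read directly), and all four rods on the bench lie one to a notch, parallel to the stand and centred.

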